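Unstack the toy-truck blanks into their drilling jigs

ROBOT

A 6-joint arm with a two-finger parallel gripper is mounted at the origin on the work surface. World frame = base frame: x ahead of the robot, y to its left, z up, the work surface at z = 0. Lengths are in mm, angles in degrees, forces in N, time in s.
With the tool pointing down it reaches from about 300 to 950 mm from the base axis. Payload 3.1 kg.
Tool frame: the origin (TCP) lies midway between the tips of the shut fingers; the grasp point (between the pads) lies 19 mm behind it (grip_point_offset is the distance from the TCP to the grasp point, in mm); z points along the fingers, y is the line along which they close (so a half turn about z gives the same grasp; the last joint's range is limited). The gripper opens to 85 mm and grips with 20 to 120 N. Pads are 22 mm wide; open, the fingers measure 114 mm over their backs; the gripper's body (76 mm by 85 mm) begins 54 mm behind the grasp point. The pads swing forward as they close: fully open they stand 13 mm farther back than shut.
Start: joints at [60.178, 17.653, 93.61, -0, 68.738, -3.994], TCP at [272.329, 562.556, 197.872] pointing down, gripper open.
Joint ranges: [-175.34, 175.34], [-45.06, 112.39], [2.9, 150.54], [-68.45, 248.45], [3.09, 151.38], [-168.51, 168.51]. Speed limits (degrees/s): [159.86, 159.86, 180, 180, 180, 180].

INTERFACE

Orientations are given as a 3x3 rotation matrix whose columns are the frame's x, y, z axes.
In Python, from station import read_state, get_image, camera_model, job_done, grip_point_offset gives the robot as it stands.
- The arm moves only by the tool step_arm, never from a script. Its argument "motion" is a list of rows, each an object with "travel": the shift along the tool's x, y, z in mm, a list of three; "spin": the turn about the tool's z in degrees; "hand": the finger opening in mm, from 0 to 85.4. A call has 1 to 8 rows; each row is the pose to reach, as a shift and turn from the pose commanded when the call began, along the tool's axes at that moment; what a row does not reach only later rows make up. A row lasts 1/10 s, in which the tool goes at most 50 mm and 8.59 degrees, less where a joint would pass 70% of its speed; a pose out of reach is approached as far as the arm can. A call with a gripper value outside its range is refused whole. The fingers move at their own pace and stop on an object; the grip force is fixed at half the most. Time passes only in rows, so rows that repeat a pose let the fingers close. It gives the time, the measured TCP pose, the force, the opening and the grip force at its end, in the units of the state.
- read_state(): the state, without advancing time (a new reading comes with each control period).
- get_image(name): name is "scene" or "top" or "wrist"; returns the picture (480x640x3 uint8, blue, green, red); there is no depth.
- camera_model(name): a dict with "K" (3x3 intrinsics, pixels), "xyz" and "attitude" of the camera in the world; the wrist camera has in their place "T_tool_cam" (4x4, takes a point from camera to tool coordinates, whose origin is the TCP and whose axes are the flange's). Camera axes: x right, y down, z forward; pixel columns grow to the right and rows downward; lengths in mm; the calibration is good to about 2 mm. The wrist camera is an equidistant fisheye: a pixel r from the principal point sees the ray r / f radians off the axis. A picture is of the moment at which its call begins: read the wrist's pose just before it. camera_model takes no time and is no camera call.
- job_done(): hands the job in; it is judged then, once.
The state is a dict: "time": time; "joint_positions": joint angles; "joint_velocities": joint speeds; "effort": joint torques, N m; "tcp_pos": TCP position; "orientation": TCP orientation; "wrist_force": force on the tool from outside, world axes, zero at the start; "wrist_torque": the same for the moment, N m; "opening": finger opening in mm; "grasp_force": force on a finger pad.
Only numpy, scipy, OpenCV 4.12 (cv2) and the standard library are available. Lean on these libraries where they do the work, as an engineer would, in place of code of your own. Each camera call takes 0.05 s, during which the arm holds its last target. There are 200 camera calls.

TASK

The four pale wooden blanks of the toy truck are piled on the bench: take the pile apart from the top down and lay each blank flat and fully down in the grey drilling jig whose pocket has its shape and size, finishing one before taking the next (small wheel, big wheel, cab block, chassis board). Do not let any blank tip over, and leave the yellow screw tub and the glue tin where they stand.

Things in the scene. Friction and masses are not known exactly. Their poses are not given: they have to be found in the camera images.
- small_wheel: Small toy wheel: plain pale wooden disc, diameter 30 mm, 24 mm thick, with a small black dot for the axle on its upper face. At the start it lies flat on the big wheel, at the very top of the pile (pile 106 mm high). Origin at the centre of its underside; z up. About 15 g.
- big_wheel: Big toy wheel: plain pale wooden disc, diameter 50 mm, 24 mm thick. At the start second from the top of the pile, flat on the cab block. Origin at the centre of its underside; z up. About 35 g.
- cab_block: Cab block: plain pale wooden square block, 54 x 54 mm and 34 mm high, sides along its x and y. At the start it lies on the chassis board, under the big wheel, anywhere along the board and turned a little. Origin at the centre of its underside; z up. About 70 g.
- chassis_board: Chassis board: plain pale wooden board, 60 mm (its x) by 140 mm (its y), 24 mm thick, flat on the bench at the bottom of the pile. Origin at the centre of its underside; z up. About 140 g.
- small_wheel_jig: A fixed pale-grey square plate, 90 x 90 x 14 mm, lying on the bench. Has the small round pocket, diameter 40 mm. Pocket 8 mm deep, its dark-lined floor 6 mm above the bench. Origin at the centre of the plate's underside, under the pocket's centre; z up. Never moves.
- big_wheel_jig: A fixed pale-grey square plate, 90 x 90 x 14 mm, lying on the bench. Has the large round pocket, diameter 60 mm. Pocket 8 mm deep, its dark-lined floor 6 mm above the bench. Origin at the centre of the plate's underside, under the pocket's centre; z up. Never moves.
- block_jig: A fixed pale-grey square plate, 90 x 90 x 14 mm, lying on the bench. Has the square pocket, 64 x 64 mm, sides along its x and y. Pocket 8 mm deep, its dark-lined floor 6 mm above the bench. Origin at the centre of the plate's underside, under the pocket's centre; z up. Never moves.
- board_jig: A fixed pale-grey long plate, 94 mm (its x) by 174 mm (its y) by 14 mm, lying on the bench, with a rectangular pocket 70 mm (x) by 150 mm (y). Pocket 8 mm deep, its dark-lined floor 6 mm above the bench. Origin at the centre of the plate's underside, under the pocket's centre; z up. Never moves.
- screw_tub: Yellow open plastic tub with screws in it, 100 x 75 mm, 40 mm high, standing loose among the jigs. Not to be moved. Origin at the centre of its underside.
- glue_tin: Round tin with a green label, diameter 60 mm, 75 mm high, standing loose at the left side (+y) of the jigs. Not to be moved. Origin at the centre of its underside.
Not all that is in view belongs to the job. Leave any blue or orange look-alike of the big_wheel_jig alone.

How it is judged (in metres and radians):
On the way, in this order (a step that is already met when the one before it is completed fails the run):
1. the small wheel lies released in its own jig (horizontal distance between small_wheel and small_wheel_jig below 0.009 m and z of small_wheel in the frame of small_wheel_jig between 0.003 and 0.009 m and angle between small_wheel's own z axis and vertical below 0.04 rad and contact force between the fingers and small_wheel below 0.1 N and linear speed of small_wheel below 0.02 m/s), for 0.2 s.
2. the big wheel lies released in its own jig (horizontal distance between big_wheel and big_wheel_jig below 0.009 m and z of big_wheel in the frame of big_wheel_jig between 0.003 and 0.009 m and angle between big_wheel's own z axis and vertical below 0.04 rad and contact force between the fingers and big_wheel below 0.1 N and linear speed of big_wheel below 0.02 m/s), for 0.2 s.
3. the cab block lies released in its own jig (horizontal distance between cab_block and block_jig below 0.009 m and z of cab_block in the frame of block_jig between 0.003 and 0.009 m and angle between cab_block's own z axis and vertical below 0.04 rad and contact force between the fingers and cab_block below 0.1 N and linear speed of cab_block below 0.02 m/s), for 0.2 s.
4. the chassis board lies released in its own jig (horizontal distance between chassis_board and board_jig below 0.009 m and z of chassis_board in the frame of board_jig between 0.003 and 0.009 m and angle between chassis_board's own z axis and vertical below 0.04 rad and contact force between the fingers and chassis_board below 0.1 N and linear speed of chassis_board below 0.02 m/s), for 0.2 s.
At the end, for the whole second after the job is handed in: Each of the four blanks lies flat on the floor of the pocket of its own jig (centre within 9 mm of the jig's centre, underside within 3 mm of the pocket floor, tilted less than 0.04 rad), released and at rest (all of step 1 and all of step 2 and all of step 3 and all of step 4); the robot touches nothing.
It fails at once if a blank is tipped by more than 0.6 rad (angle between any of small_wheel, big_wheel, cab_block, chassis_board's own z axis and vertical above 0.6 rad).
It fails at once if the screw tub is shifted by more than 25 mm (distance of screw_tub from where it was at the start of the episode above 0.025 m).
It fails at once if the glue tin is shifted by more than 25 mm (distance of glue_tin from where it was at the start of the episode above 0.025 m).
It also fails if it takes over 109 s, if anything falls off the work surface, if the arm or the gripper's body presses on something with over 40 N, if the wrist force passes 120 N, or if a joint passes its speed limit or range.

## Working session

There is one attempt and no reset: what is moved stays moved. The work goes in short steps, Python scripts to look and compute and a tool call to move; the robot and the scene stay as the last step left them, time stands still between calls to the robot, and variables do not carry over. Pictures are saved under pics/ and viewed, at most 14 in all, crops included, and the job is handed in when it is done.

Besides the shell and the picture viewer there is one more tool, called as name(argument=value, ...), one argument or row to a line, values as JSON. step_arm: Moves the arm, as the interface text tells. Its arguments: {"type":"object","properties":{"motion":{"type":"array","items":{"type":"object","properties":{"travel":{"type":"array","items":{"type":"number"}},"spin":{"type":"number"},"hand":{"type":"number"}}}}},"required":["motion"]}

```bash
ls; mkdir -p pics; cat > h.py <<'E'
import numpy as np, cv2
from station import *
def px2w(name,uv,z):
    c=camera_model(name);K=np.array(c["K"]);R=np.array(c["attitude"]);t=np.array(c["xyz"])
    d=R@np.linalg.inv(K)@np.array([uv[0],uv[1],1.]);return t+d*(z-t[2])/d[2]
def w2px(name,p):
    c=camera_model(name);K=np.array(c["K"]);R=np.array(c["attitude"]);t=np.array(c["xyz"])
    q=K@(R.T@(np.array(p,float)-t));return q[:2]/q[2]
E
python3 - <<'E'
from h import *
for n in("top","scene"):
    cv2.imwrite(f"pics/{n}1.png",get_image(n)); print(camera_model(n))
print(camera_model("wrist")); print(read_state(), grip_point_offset)
E
```

```text
pics
{'K': array([[590.24779833,   0.        , 326.49798837],
       [  0.        , 590.24779833, 248.09833133],
       [  0.        ,   0.        ,   1.        ]]), 'xyz': array([ 209.32878249,  118.48404946, 1349.15111336]), 'attitude': array([[ 0.02205397, -0.98334695,  0.1803951 ],
       [-0.99966459, -0.02414042, -0.00937852],
       [ 0.01357715, -0.18012776, -0.98354952]])}
{'K': array([[529.64747972,   0.        , 318.27445304],
       [  0.        , 529.64747972, 242.78243868],
       [  0.        ,   0.        ,   1.        ]]), 'xyz': array([1335.90107723,  209.42085376,  759.28051777]), 'attitude': array([[-0.10464696,  0.59643866, -0.79580772],
       [ 0.99423709,  0.04401728, -0.0977501 ],
       [-0.02327264, -0.80145081, -0.59760772]])}
{'K': array([[371.64829954,   0.        , 319.41816442],
       [  0.        , 371.64829954, 233.19777816],
       [  0.        ,   0.        ,   1.        ]]), 'T_tool_cam': array([[-6.13970381e-04, -9.50812395e-01, -3.09766708e-01,
         7.88689877e+01],
       [ 9.99999647e-01, -7.61699609e-04,  3.55955831e-04,
        -3.77338
[... 328 characters left out ...]
0]), 'joint_velocities': array([ 0.04274714, -0.04437925, -0.13499452, -0.07261786,  0.03422406,
        0.04451598]), 'effort': array([-8.32922105e-04, -4.16408408e+01, -2.77643985e+01, -1.93842043e-04,
        4.04160615e-03,  8.21952693e-07]), 'tcp_pos': array([271.92183988, 561.81830872, 196.73443479]), 'orientation': array([[-9.00109481e-01,  4.35662426e-01, -1.08274918e-03],
       [ 4.35663744e-01,  9.00107533e-01, -1.87892132e-03],
       [ 1.56015274e-04, -2.16294945e-03, -9.99997649e-01]]), 'wrist_force': array([-0.13432039, -0.48662855,  0.13863683]), 'wrist_torque': array([-0.00487163,  0.00938733,  0.04156735]), 'grasp_force': 0.0, 'opening': 85.4488800622523} 18.700000000000003
```

View pics/top1.png

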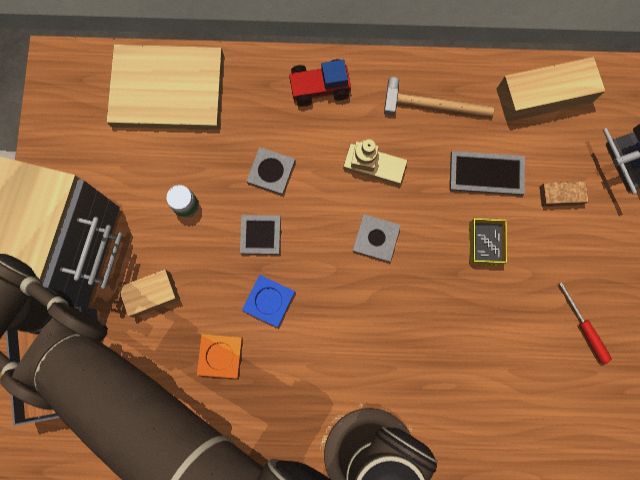

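View pics/scene1.png

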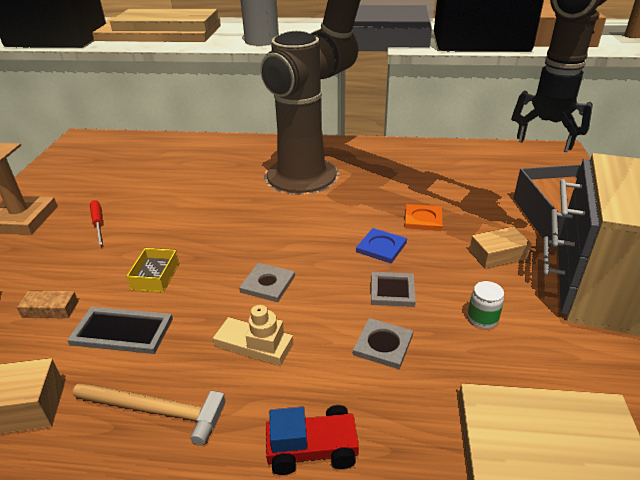

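The top view shows the pile at (375,160). The grey jigs are big round (271,171), square (261,235), small round (377,238) and board (488,173). The tub is at (490,241) and the tin at (182,200). The blue (269,300) and orange (220,356) plates are decoys, because the jig has to be grey. Next I'll enlarge this area.

```bash
python3 - <<'E'
from h import *
im=get_image("top")
a=cv2.resize(im[130:270,235:425],None,fx=4,fy=4,interpolation=cv2.INTER_CUBIC);cv2.imwrite("pics/c1.png",a)
# dark pocket contours
g=im.max(axis=2)
m=(g<60).astype(np.uint8)
m[:140]=0;m[265:]=0;m[:,:235]=0;m[:,530:]=0
for c in cv2.findContours(m,cv2.RETR_EXTERNAL,cv2.CHAIN_APPROX_NONE)[0]:
    if cv2.contourArea(c)<80: continue
    M=cv2.moments(c);u=M["m10"]/M["m00"],M["m01"]/M["m00"]
    r=cv2.minAreaRect(c); w=px2w("top",r[0],6)
    b=[px2w("top",p,6)[:2] for p in cv2.boxPoints(r)]
    print("dark",np.round(u,1),np.round(w,1),np.round([np.linalg.norm(b[0]-b[1]),np.linalg.norm(b[1]-b[2])],1),np.round(np.degrees([np.arctan2(*(b[1]-b[0])[::-1]),np.arctan2(*(b[2]-b[1])[::-1])]),1))
hsv=cv2.cvtColor(im,cv2.COLOR_BGR2HSV)
m=((hsv[...,1]<40)&(hsv[...,2]>70)&(hsv[...,2]<190)).astype(np.uint8);m=cv2.morphologyEx(m,cv2.MORPH_OPEN,np.ones((2,2)))
m[:140]=0;m[270:]=0;m[:,:235]=0;m[:,530:]=0
for c in cv2.findContours(m,cv2.RETR_EXTERNAL,cv2.CHAIN_APPROX_NONE)[0]:
    if cv2.contourArea(c)<400: continue
    r=cv2.minAreaRect(c); w=px2w("top",r[0],14)
    b=[px2w("top",p,14)[:2] for p in cv2.boxPoints(r)]
    print("grey",np.round(r[0],1),np.round(w,1),np.round([np.linalg.norm(b[0]-b[1]),np.linalg.norm(b[1]-b[2])],1),np.round(np.degrees([np.arctan2(*(b[1]-b[0])[::-1]),np.arctan2(*(b[2]-b[1])[::-1])]),1))
E
```

```text
dark [376.2 237.1] [483.5  -8.8   6. ] [37.3 35.6] [ -88.6 -179.7]
dark [259.7 233.7] [485.1 261.8   6. ] [62.8 61.6] [ -88.6 -177.8]
dark [270.2 169.8] [641.6 243.6   6. ] [56.8 57. ] [  2.5 -88.5]
dark [487.3 172.1] [ 649.1 -273.1    6. ] [ 68.3 150.4] [ -4.7 -92.5]
grey [488.5 244. ] [ 473.  -268.4   14. ] [58.3 80.2] [-88.6 178.2]
grey [260.5 235.5] [480.  258.5  14. ] [90.3 87.1] [ -88.6 -177.9]
grey [377.2 238.9] [478.8 -10.9  14. ] [89.1 89.4] [ -15.3 -105.4]
grey [488.3 173.6] [ 642.5 -272.5   14. ] [ 93.2 176.2] [ -4.7 -92.5]
grey [271.4 171.3] [634.7 239.4  14. ] [88.6 91.2] [ -15.2 -107.7]
```

View pics/c1.png

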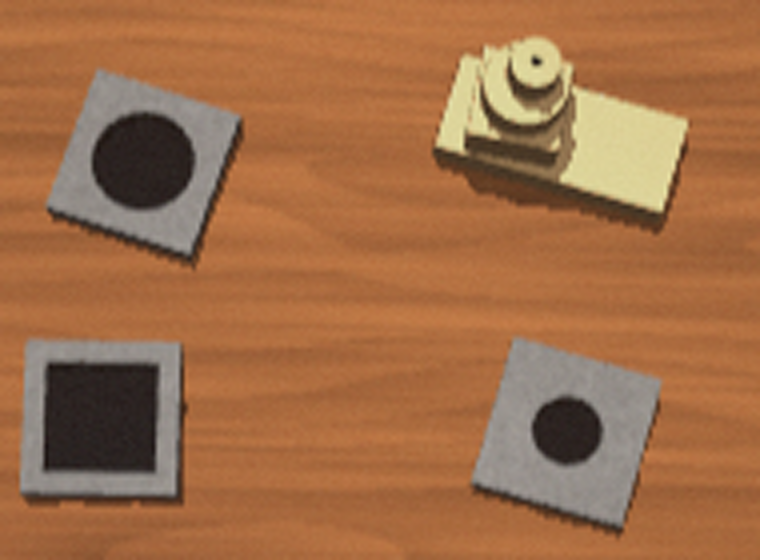

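Pile: the small wheel's top face is at about (369,145.5), and the board runs toward the lower right. The jigs are clear. I'll go over the pile and look with the wrist camera.

```bash
cat >> h.py <<'E'
def w2t(p):
    s=read_state();return np.array(s["orientation"]).T@(np.array(p,float)-s["tcp_pos"])
def yaw():  # world angle of tool y (mod 180)
    R=np.array(read_state()["orientation"]);return np.degrees(np.arctan2(R[1,1],R[0,1]))
def plan(p,yw=None):
    s=0 if yw is None else (yaw()-yw+90)%180-90
    print("travel",np.round(w2t(p),1),"spin",round(s,1),"| tcp",np.round(read_state()["tcp_pos"],1),"yaw",round(yaw(),1))
def wcam():
    s=read_state();T=np.eye(4);T[:3,:3]=s["orientation"];T[:3,3]=s["tcp_pos"]
    return T@np.array(camera_model("wrist")["T_tool_cam"])
def wp2w(uv,z,T=None):
    T=wcam() if T is None else T
    K=np.array(camera_model("wrist")["K"]);x=(uv[0]-K[0,2])/K[0,0];y=(uv[1]-K[1,2])/K[1,1];r=np.hypot(x,y)+1e-9
    d=T[:3,:3]@np.array([x/r*np.sin(r),y/r*np.sin(r),np.cos(r)]);return T[:3,3]+d*(z-T[2,3])/d[2]
def w2wp(p,T=None):
    T=wcam() if T is None else T
    K=np.array(camera_model("wrist")["K"]);q=T[:3,:3].T@(np.array(p,float)-T[:3,3])
    th=np.arctan2(np.hypot(q[0],q[1]),q[2]);n=np.hypot(q[0],q[1])+1e-9
    return np.array([K[0,2]+K[0,0]*th*q[0]/n,K[1,2]+K[1,1]*th*q[1]/n])
def snap(f):
    T=wcam();im=get_image("wrist");cv2.imwrite("pics/%s.png"%f,im);np.save("pics/%s.npy"%f,T);return im,T
E
python3 - <<'E'
from h import *
p=px2w("top",(369,145.5),106);print(p, px2w("top",(182,200),75))
for q in[(460,60),(688,118),(660,213),(435,150)]: print(px2w("top",(q[0]/4+235,q[1]/4+130),24).round(1))
p[2]=200;plan(p)
E
```

```text
[670.52854892  17.64101336 106.        ] [543.69678882 429.50794908  75.        ]
[701.   55.9  24. ]
[668.8 -78.8  24. ]
[610.4 -62.2  24. ]
[645.2  69.7  24. ]
travel [-595.9 -316.3   -2.6] spin 0 | tcp [272.  562.  196.9] yaw 64.2
```

step_arm(
  motion=[
    {"travel": [-596,-316,-25],"spin": -12.5,"hand": 85},
    {"travel": [-596,-316,-25],"spin": -12.5,"hand": 85},
    {"travel": [-596,-316,-25],"spin": -12.5,"hand": 85},
    {"travel": [-596,-316,-25],"spin": -12.5,"hand": 85},
    {"travel": [-596,-316,-25],"spin": -12.5,"hand": 85},
    {"travel": [-596,-316,-25],"spin": -12.5,"hand": 85},
    {"travel": [-596,-316,-25],"spin": -12.5,"hand": 85},
    {"travel": [-596,-316,-25],"spin": -12.5,"hand": 85},
  ],
)

```text
time: 0.95
tcp_pos: [508.6, 239.3, 212.5]
orientation: [[-0.973, 0.23, -0.0], [0.23, 0.973, 0.0], [0.0, -0.0, -1.0]]
wrist_force: [0.9, 0.7, 0.2]
opening: 85.1
grasp_force: 0.0
```

```bash
python3 -c "
from h import *
plan([670.5,17.6,205],76.6)"
```

```text
travel [-208.7 -178.4    7.5] spin 0.1 | tcp [508.6 239.3 212.5] yaw 76.7
```

step_arm(
  motion=[
    {"travel": [-205,-170,8],"spin": 0,"hand": 85},
    {"travel": [-205,-170,8],"spin": 0,"hand": 85},
    {"travel": [-205,-170,8],"spin": 0,"hand": 85},
    {"travel": [-205,-170,8],"spin": 0,"hand": 85},
    {"travel": [-205,-170,8],"spin": 0,"hand": 85},
    {"travel": [-205,-170,8],"spin": 0,"hand": 85},
    {"travel": [-205,-170,8],"spin": 0,"hand": 85},
    {"travel": [-205,-170,8],"spin": 0,"hand": 85},
  ],
)

```text
time: 1.75
tcp_pos: [667.2, 29.2, 203.9]
orientation: [[-0.973, 0.231, -0.002], [0.231, 0.973, 0.001], [0.002, 0.001, -1.0]]
wrist_force: [0.6, 0.7, -0.6]
opening: 85.0
grasp_force: 0.0
```

```bash
python3 -c "
from h import *
im,T=snap('w1')
plan([670.5,17.6,205],76.6)
print(w2wp([670.5,17.6,106]))"
```

```text
travel [ -6.2 -11.2  -0.8] spin 0.1 | tcp [667.   29.9 204.2] yaw 76.7
[305.37941582 228.37915827]
```

View pics/w1.png

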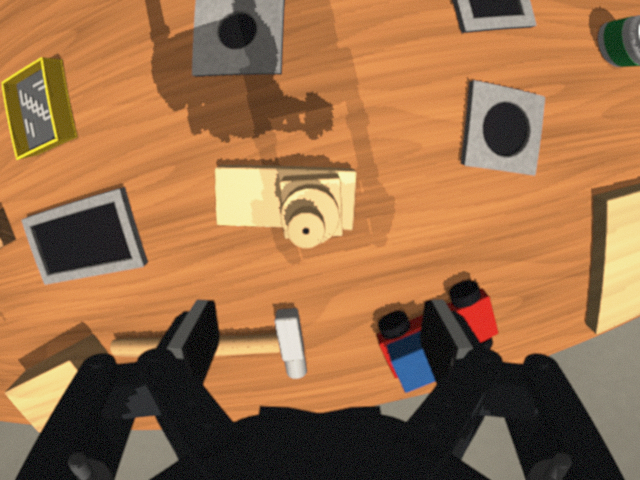

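View crop.

The wrist view shows the pile at about (300,200), with the dot at (306,231). The big round jig is at (507,129), the small one at (237,30) and the board jig at (83,237). I'll enlarge the pile.

```bash
python3 -c "
from h import *
im=cv2.imread('pics/w1.png')
cv2.imwrite('pics/c2.png',cv2.resize(im[150:262,205:370],None,fx=4.8,fy=4.8,interpolation=cv2.INTER_CUBIC))"
```

```text
(no output)
```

View pics/c2.png

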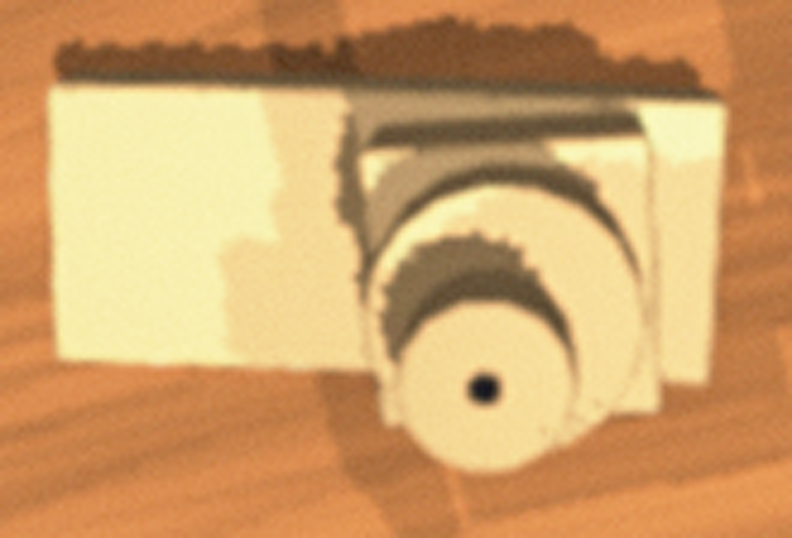

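```bash
python3 - <<'E'
from h import *
T=np.load('pics/w1.npy')
f=lambda q,z:wp2w((q[0]/4.8+205-.4,q[1]/4.8+150-.4),z,T)[:2]
sm=f((486,386),106);print("small",sm,np.linalg.norm(f((397,386),106)-f((577,386),106)))
b=(f((366,322),82)+f((643,322),82))/2;print("big",f((505,322),82),np.linalg.norm(f((366,322),82)-f((643,322),82)))
def quad(c,z):
    P=np.array([f(q,z) for q in c]);e=np.roll(P,-1,0)-P
    print(P.mean(0),np.linalg.norm(e,axis=1).round(1),np.degrees(np.arctan2(e[:,1],e[:,0])).round(1))
quad([(362,152),(645,138),(660,410),(385,425)],58)
quad([(50,87),(725,103),(708,383),(57,360)],24)
plan([*sm,92])
E
```

```text
small [671.92898915  16.9573275 ] 29.028112992110177
big [668.54309926  20.35854445] 48.085739363717714
[667.96279396  21.39872375] [51.8 52.4 52.5 52.9] [  79.3   -9.5 -100.1  169.8]
[659.45300707  -5.33455708] [138.1  59.1 138.5  58.7] [  74.6  -15.5 -105.6  164.1]
travel [ -8.  -11.5 112.2] spin 0 | tcp [667.   29.9 204.2] yaw 76.7
```

step_arm(
  motion=[
    {"travel": [-8,-11.5,0],"spin": 0,"hand": 70},
    {"travel": [-8,-11.5,40],"spin": 0,"hand": 60},
    {"travel": [-8,-11.5,80],"spin": 0,"hand": 60},
    {"travel": [-8,-11.5,100],"spin": 0,"hand": 60},
    {"travel": [-8,-11.5,110],"spin": 0,"hand": 60},
    {"travel": [-8,-11.5,112],"spin": 0,"hand": 60},
    {"travel": [-8,-11.5,112],"spin": 0,"hand": 60},
    {"travel": [-8,-11.5,112],"spin": 0,"hand": 60},
  ],
)

```text
time: 2.6
tcp_pos: [675.0, 15.6, 94.9]
orientation: [[-0.973, 0.23, 0.004], [0.23, 0.973, -0.0], [-0.004, 0.001, -1.0]]
wrist_force: [0.4, 0.6, 0.2]
opening: 60.0
grasp_force: 0.0
```

```bash
python3 -c "
from h import *
im,T=snap('w2')
plan([671.5,17.2,92])
print(w2wp([671.5,17.2,106]))
cv2.imwrite('pics/c3.png',im[150:480,100:540])"
```

```text
travel [3.8 0.8 2.8] spin 0 | tcp [675.   15.5  94.9] yaw 76.7
[322.04657999 275.42911828]
```

View pics/c3.png

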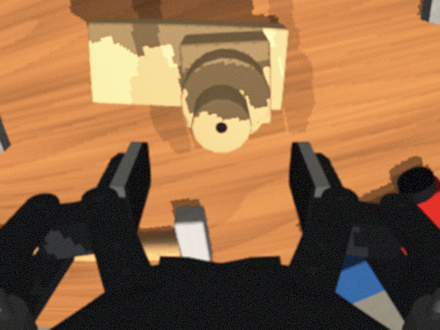

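Dot at full-frame (321,278), within 2 mm of prediction, and it sits midway between the fingers. Now I'll close.

step_arm(
  motion=[
    {"travel": [2,0.8,2.5],"spin": 0,"hand": 40},
    {"travel": [2,0.8,2.5],"spin": 0,"hand": 34},
    {"travel": [2,0.8,2.5],"spin": 0,"hand": 20},
    {"travel": [2,0.8,2.5],"spin": 0,"hand": 20},
    {"travel": [2,0.8,2.5],"spin": 0,"hand": 20},
    {"travel": [2,0.8,2.5],"spin": 0,"hand": 20},
  ],
)

```text
time: 3.25
tcp_pos: [671.6, 16.7, 90.1]
orientation: [[-0.973, 0.231, -0.0], [0.231, 0.973, 0.0], [0.0, 0.0, -1.0]]
wrist_force: [0.3, -0.0, -0.1]
opening: 20.1
grasp_force: 0.0
```

```bash
python3 -c "
from h import *
print(read_state()['opening'],read_state()['grasp_force'])
plan([482,-10,140],76.6)"
```

```text
20.10352775155302 0.0
travel [178.3 -69.7 -49.9] spin 0.1 | tcp [671.6  16.7  90.1] yaw 76.7
```

The fingers shut to 20 mm with no force, so they missed the wheel. I need to look.

```bash
python3 -c "
from h import *
im,T=snap('w3')
print(w2wp([671.5,17.2,106]),w2wp(read_state()['tcp_pos']))
cv2.imwrite('pics/c4.png',im[180:400,200:440].repeat(2,0).repeat(2,1))"
```

```text
[321.39981754 286.26767069] [320.28987448 272.98971459]
```

View pics/c4.png

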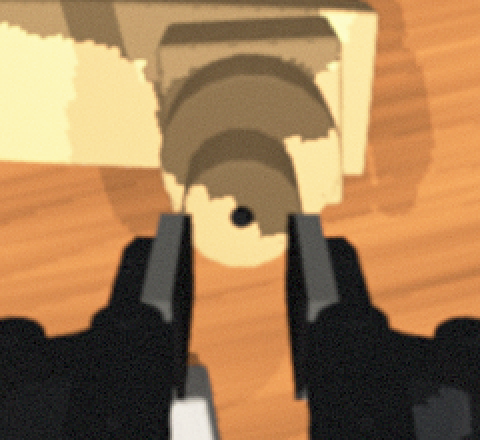

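```bash
python3 -c "
from h import *
for d in(0,13,40): 
  for s in(-43,43): print(d,s,w2px('scene',[271.9+.436*s,561.8+.9*s,196.7+d]))
im=get_image('scene');p=read_state()['tcp_pos'];u=w2px('scene',p);print(u,[w2px('scene',p+np.array([0,0,d])) for d in(20,40)],w2px('scene',[671.5,17.2,106]))
x,y=u.astype(int);cv2.imwrite('pics/c5.png',cv2.resize(im[y-90:y+40,x-80:x+80],None,fx=4,fy=4,interpolation=cv2.INTER_CUBIC))
print(x-80,y-90)"
```

```text
0 -43 [517.15110954 160.60111602]
0 43 [557.97204635 169.96167827]
13 -43 [518.34549755 155.29094299]
13 43 [559.48889608 164.5392902 ]
40 -43 [520.87801565 144.03152886]
40 43 [562.70737312 153.03397674]
[258.7222383 316.3423464] [array([257.69787662, 308.20720314]), array([256.64700161, 299.86149977])] [258.20076504 309.88926215]
178 226
```

View pics/c5.png

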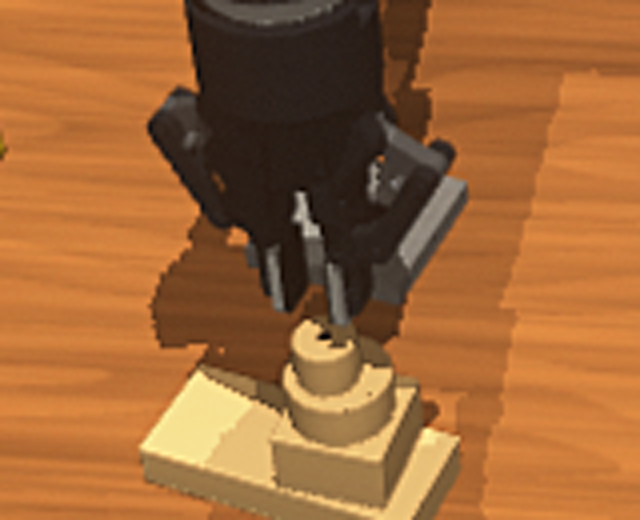

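The scene view shows the finger tips at crop (288,310) and (340,322), clearly above the wheel. They are about 28 mm behind the reported TCP. I'll quantify this from the wrist image as well.

```bash
python3 - <<'E'
from h import *
from scipy.optimize import least_squares
T=np.array(camera_model('wrist')['T_tool_cam'])
f=lambda q:np.r_[w2wp([q[0],10.05+q[2],-q[1]],T)-[344,287.5],w2wp([q[0],-10.05+q[2],-q[1]],T)-[295,286.5]]
r=least_squares(f,[11,20,0]);print(r.x,r.fun)
for x0 in(11,):
  g=lambda q:[(w2wp([x0,0,-q[0]],T)-[0,287])[1]]
  print(least_squares(g,[20]).x)
c=camera_model('scene')
p=read_state()['tcp_pos'];R=read_state()['orientation']
for d in(24,28,32):print(d,[w2px('scene',p+R@np.array([x,y,-d])).round(1) for y in(-10,10) for x in (-11,11)])
E
```

```text
[11.1372833  38.926043   -0.43548623] [-0.00374084 -0.52053834 -0.0028687   0.52051285]
[38.57781259]
24 [array([249.7, 309.5]), array([255. , 301.3]), array([260.1, 312. ]), array([265.2, 303.7])]
28 [array([249.4, 307.8]), array([254.7, 299.6]), array([259.9, 310.3]), array([265., 302.])]
32 [array([249.2, 306.2]), array([254.5, 298. ]), array([259.7, 308.6]), array([264.8, 300.3])]
```

Both cameras agree that the real tips sit about 38 mm behind the reported TCP, so I'll use d ≈ 37.5 + swing. I'll open and go down to TCP z ≈ 54, which puts the tips at about 93.5.

step_arm(
  motion=[
    {"travel": [0,0,0],"spin": 0,"hand": 60},
    {"travel": [0,0,0],"spin": 0,"hand": 60},
    {"travel": [-0.5,0,0],"spin": 0,"hand": 60},
    {"travel": [-0.5,0,15],"spin": 0,"hand": 60},
    {"travel": [-0.5,0,28],"spin": 0,"hand": 60},
    {"travel": [-0.5,0,36],"spin": 0,"hand": 60},
    {"travel": [-0.5,0,36],"spin": 0,"hand": 60},
    {"travel": [-0.5,0,36],"spin": 0,"hand": 60},
  ],
)

```text
time: 4.15
tcp_pos: [671.5, 16.6, 53.2]
orientation: [[-0.973, 0.231, -0.001], [0.231, 0.973, 0.0], [0.001, -0.0, -1.0]]
wrist_force: [0.0, 0.5, 0.5]
opening: 60.0
grasp_force: 0.0
```

step_arm(
  motion=[
    {"travel": [0,0,0],"spin": 0,"hand": 40},
    {"travel": [0,0,0],"spin": 0,"hand": 34},
    {"travel": [0,0,0],"spin": 0,"hand": 30},
    {"travel": [0,0,0],"spin": 0,"hand": 26},
    {"travel": [0,0,0],"spin": 0,"hand": 22},
    {"travel": [0,0,0],"spin": 0,"hand": 20},
  ],
)

```text
time: 4.75
tcp_pos: [672.9, 16.6, 55.2]
orientation: [[-0.973, 0.23, 0.002], [0.23, 0.973, -0.0], [-0.002, 0.0, -1.0]]
wrist_force: [0.0, 0.3, 4.1]
opening: 27.5
grasp_force: 59.4
```

```bash
python3 -c "
from h import *
plan([482,-10,110],76.6)"
```

```text
travel [179.6 -69.9 -55.2] spin 0.1 | tcp [672.9  16.6  55.2] yaw 76.7
```

step_arm(
  motion=[
    {"travel": [0,0,-15],"spin": 0,"hand": 20},
    {"travel": [0,0,-40],"spin": 0,"hand": 20},
    {"travel": [30,-10,-55],"spin": 0,"hand": 20},
    {"travel": [75,-30,-55],"spin": 0,"hand": 20},
    {"travel": [110,-45,-55],"spin": 0,"hand": 20},
    {"travel": [150,-60,-55],"spin": 0,"hand": 20},
    {"travel": [170,-65,-55],"spin": 0,"hand": 20},
    {"travel": [170,-65,-55],"spin": 0,"hand": 20},
  ],
)

```text
time: 5.55
tcp_pos: [487.7, -7.3, 108.8]
orientation: [[-0.973, 0.231, -0.004], [0.231, 0.973, 0.0], [0.004, -0.001, -1.0]]
wrist_force: [0.4, 0.4, 0.1]
opening: 27.9
grasp_force: 59.2
```

```bash
python3 - <<'E'
from h import *
s=read_state();print(s['opening'],s['grasp_force'],s['tcp_pos'])
im,T=snap('w4')
print(w2wp([482,-10,14]))
cv2.imwrite('pics/c6.png',im[100:440,80:560])
E
```

```text
27.8770223094274 59.168145060539246 [487.65498749  -7.31424141 108.78001797]
[314.01668073 211.37332862]
```

View pics/c6.png

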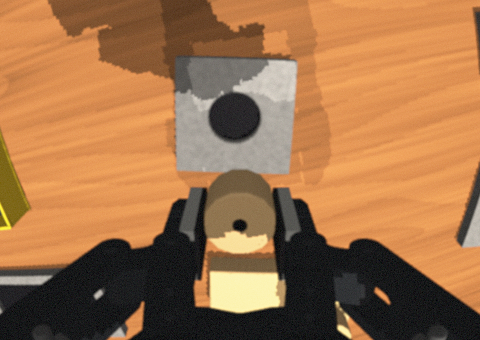

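The wheel is held. The pocket centre is at full-frame (314,217) and the plate corners are clear.

```bash
cat >> h.py <<'E'
def plate(f,c,z=14,off=(0,0)):
    T=np.load('pics/%s.npy'%f);P=np.array([wp2w((q[0]+off[0],q[1]+off[1]),z,T)[:2] for q in c]);e=np.roll(P,-1,0)-P
    print(f,P.mean(0).round(1),np.linalg.norm(e,axis=1).round(1),np.degrees(np.arctan2(e[:,1],e[:,0])).round(1));return P.mean(0)
E
python3 - <<'E'
from h import *
p=plate('w4',[(177,57),(298,58),(291,174),(177,171)],14,(80,100))
T=np.load('pics/w4.npy')
for z in(6,14):
  print([wp2w((80+a,100+b),z,T)[:2].round(1) for a,b in((208,118),(261,118),(234,92),(234,142))])
im=cv2.imread('pics/w4.png');g=im.max(axis=2)[180:255,270:360];m=(g<60).astype(np.uint8)
n,l,st,ce=cv2.connectedComponentsWithStats(m);i=1+st[1:,4].argmax();c=ce[i]+[270,180];print(c,st[i],wp2w(c,6,T),wp2w(c,14,T))
# held wheel
print('wheel dot', wp2w((80+239,100+225),108.8+39.5+12.5,T))
plan([*p,110])
E
```

```text
w4 [483.2  -9.7] [88.9 92.4 91.5 90.8] [  76.1  -14.4 -105.   163.9]
[array([480.9, -31.4]), array([490.5,   8.8]), array([465.5,  -6.8]), array([504.8, -16.3])]
[array([478.9, -30.2]), array([488.2,   8.9]), array([464. ,  -6.3]), array([502.1, -15.5])]
[314.19934818 216.52036936] [  20   13   50   48 1841] [484.48501793 -11.18822536   6.        ] [482.38782598 -10.56974647  14.        ]
wheel dot [486.74009765  -7.72985519 160.8       ]
travel [ 6.7 -3.9 -0.5] spin 0 | tcp [490.6  -7.5 109.5] yaw 76.7
```

step_arm(
  motion=[
    {"travel": [6,-4,20],"spin": 0,"hand": 20},
    {"travel": [6,-4,60],"spin": 0,"hand": 20},
    {"travel": [6,-4,90],"spin": 0,"hand": 20},
    {"travel": [6,-4,105],"spin": 0,"hand": 20},
    {"travel": [6,-4,110],"spin": 0,"hand": 20},
    {"travel": [6,-4,110],"spin": 0,"hand": 20},
    {"travel": [6,-4,110],"spin": 0,"hand": 20},
  ],
)

```text
time: 6.3
tcp_pos: [486.8, -10.1, 0.1]
orientation: [[-0.973, 0.23, 0.003], [0.23, 0.973, -0.0], [-0.003, 0.0, -1.0]]
wrist_force: [0.1, 1.0, 0.4]
opening: 27.6
grasp_force: 59.2
```

```bash
python3 - <<'E'
from h import *
im,T=snap('w5')
plan([484.2,-9.9,-20])
cv2.imwrite('pics/c7.png',cv2.resize(im[150:350,200:440],None,fx=3,fy=3))
E
```

```text
travel [ 2.6 -0.4 20.3] spin 0 | tcp [ 4.868e+02 -1.010e+01  3.000e-01] yaw 76.7
```

View pics/c7.png

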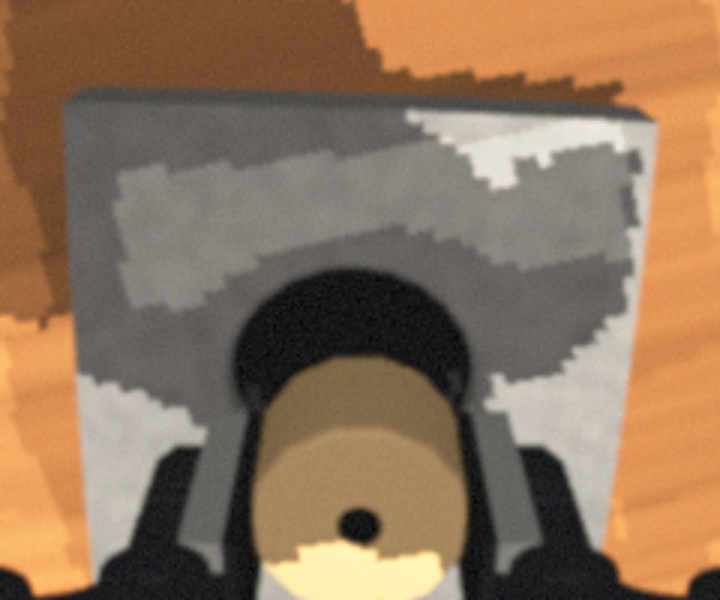

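The wheel lines up laterally with the pocket, so I'll lower it.

step_arm(
  motion=[
    {"travel": [2.5,-0.4,8],"spin": 0,"hand": 20},
    {"travel": [2.5,-0.4,14],"spin": 0,"hand": 20},
    {"travel": [2.5,-0.4,18],"spin": 0,"hand": 20},
    {"travel": [2.5,-0.4,20],"spin": 0,"hand": 20},
    {"travel": [2.5,-0.4,21],"spin": 0,"hand": 20},
    {"travel": [2.5,-0.4,21],"spin": 0,"hand": 20},
  ],
)

```text
time: 6.95
tcp_pos: [482.0, -9.7, -19.8]
orientation: [[-0.973, 0.23, -0.002], [0.23, 0.973, 0.0], [0.002, -0.0, -1.0]]
wrist_force: [-9.0, 0.0, 20.9]
opening: 27.9
grasp_force: 70.7
```

Contact reached. I'll ease off 1 mm and release.

step_arm(
  motion=[
    {"travel": [0,0,-1],"spin": 0,"hand": 30},
    {"travel": [0,0,-1],"spin": 0,"hand": 40},
    {"travel": [0,0,-1],"spin": 0,"hand": 50},
    {"travel": [0,0,-4],"spin": 0,"hand": 55},
    {"travel": [0,0,-25],"spin": 0,"hand": 60},
    {"travel": [0,0,-60],"spin": 0,"hand": 65},
    {"travel": [0,0,-95],"spin": 0,"hand": 65},
    {"travel": [0,0,-120],"spin": 0,"hand": 65},
  ],
)

```text
time: 7.75
tcp_pos: [483.3, -9.8, 100.2]
orientation: [[-0.973, 0.23, 0.002], [0.23, 0.973, -0.0], [-0.002, 0.0, -1.0]]
wrist_force: [-0.1, -0.2, -0.4]
opening: 65.1
grasp_force: 0.0
```

```bash
python3 - <<'E'
from h import *
im,T=snap('w6')
plan([667,20.6,110],79.9)
print(w2wp([483,-10,30]))
cv2.imwrite('pics/c8.png',im[100:440,80:560])
E
```

```text
travel [-168.7   71.5   -4.5] spin -3.2 | tcp [486.4 -10.1 103.9] yaw 76.7
[318.94101862 224.43758326]
```

View pics/c8.png

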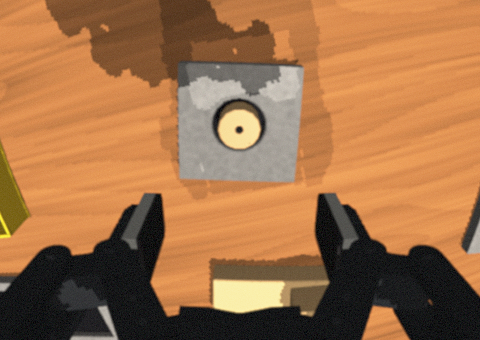

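The small wheel is seated, with the dot at full-frame (319,228). Next is the big wheel.

step_arm(
  motion=[
    {"travel": [-170,71,-5],"spin": 0,"hand": 75},
    {"travel": [-170,71,-5],"spin": 0,"hand": 75},
    {"travel": [-170,71,-5],"spin": 0,"hand": 75},
    {"travel": [-170,71,-5],"spin": 0,"hand": 75},
    {"travel": [-170,71,-5],"spin": 0,"hand": 75},
    {"travel": [-170,71,10],"spin": 0,"hand": 75},
    {"travel": [-170,71,10],"spin": 0,"hand": 75},
    {"travel": [-170,71,10],"spin": 0,"hand": 75},
  ],
)

```text
time: 8.6
tcp_pos: [661.3, 19.9, 86.2]
orientation: [[-0.973, 0.231, -0.005], [0.231, 0.973, 0.0], [0.004, -0.001, -1.0]]
wrist_force: [-0.4, -0.3, 1.0]
opening: 75.2
grasp_force: 0.0
```

```bash
python3 - <<'E'
from h import *
im,T=snap('w7')
plan([668.3,20.5,27])
u=w2wp([668.3,20.5,82]).astype(int);print(u)
cv2.imwrite('pics/c9.png',cv2.resize(im[u[1]-90:u[1]+60,u[0]-90:u[0]+90],None,fx=4,fy=4,interpolation=cv2.INTER_CUBIC))
print(u-90)
E
```

```text
travel [-6.   2.  60.1] spin 0 | tcp [662.2  19.9  87.2] yaw 76.7
[323 278]
[233 188]
```

View pics/c9.png

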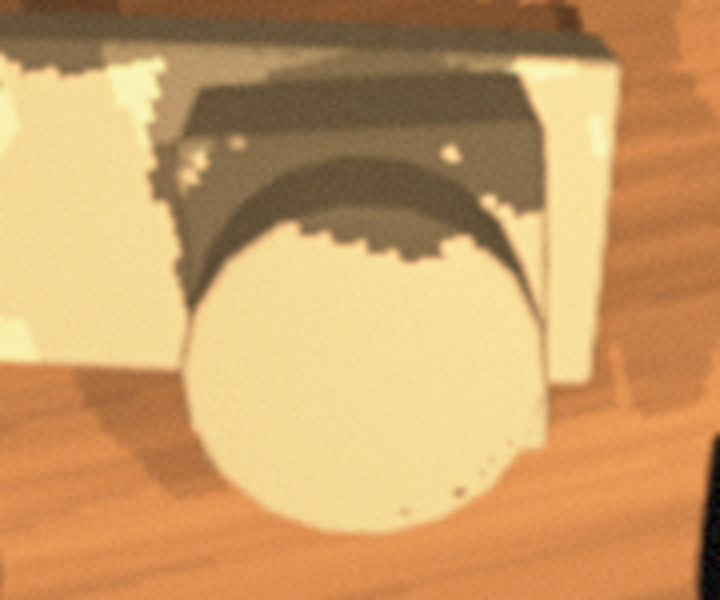

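Big wheel centre at full-frame (324,280) vs (323,278) predicted, so it's about 1 mm off. I'll go down and grip.

step_arm(
  motion=[
    {"travel": [-6.5,2.3,20],"spin": 0,"hand": 75},
    {"travel": [-6.5,2.3,40],"spin": 0,"hand": 75},
    {"travel": [-6.5,2.3,52],"spin": 0,"hand": 75},
    {"travel": [-6.5,2.3,59],"spin": 0,"hand": 70},
    {"travel": [-6.5,2.3,60],"spin": 0,"hand": 60},
    {"travel": [-6.5,2.3,60],"spin": 0,"hand": 55},
    {"travel": [-6.5,2.3,60],"spin": 0,"hand": 50},
    {"travel": [-6.5,2.3,60],"spin": 0,"hand": 46},
  ],
)

```text
time: 9.45
tcp_pos: [672.4, 20.8, 29.9]
orientation: [[-0.973, 0.231, 0.003], [0.231, 0.973, -0.0], [-0.003, 0.001, -1.0]]
wrist_force: [0.3, 0.0, -0.7]
opening: 47.7
grasp_force: 61.7
```

step_arm(
  motion=[
    {"travel": [0,0,0],"spin": 0,"hand": 40},
    {"travel": [0,0,0],"spin": 0,"hand": 40},
    {"travel": [0,0,-3],"spin": 0,"hand": 40},
    {"travel": [0,0,-20],"spin": 0,"hand": 40},
    {"travel": [0,0,-50],"spin": 0,"hand": 40},
    {"travel": [0,0,-80],"spin": 0,"hand": 40},
    {"travel": [0,0,-80],"spin": 0,"hand": 40},
  ],
)

```text
time: 10.15
tcp_pos: [675.4, 20.8, 114.6]
orientation: [[-0.973, 0.23, 0.011], [0.23, 0.973, -0.0], [-0.011, 0.002, -1.0]]
wrist_force: [1.1, 0.7, 0.5]
opening: 48.4
grasp_force: 61.9
```

```bash
python3 - <<'E'
from h import *
print(read_state()['opening'],read_state()['grasp_force'])
plan([630,241,108],76.6)
E
```

```text
48.359239897877906 61.89035654067993
travel [ 95.  203.8   6.1] spin 0.1 | tcp [675.4  20.8 114.6] yaw 76.7
```

step_arm(
  motion=[
    {"travel": [80,204,6],"spin": 0,"hand": 40},
    {"travel": [80,204,6],"spin": 0,"hand": 40},
    {"travel": [80,204,6],"spin": 0,"hand": 40},
    {"travel": [80,204,6],"spin": 0,"hand": 40},
    {"travel": [80,204,6],"spin": 0,"hand": 40},
    {"travel": [80,204,6],"spin": 0,"hand": 40},
    {"travel": [80,204,6],"spin": 0,"hand": 40},
    {"travel": [80,204,6],"spin": 0,"hand": 40},
  ],
)

```text
time: 10.95
tcp_pos: [640.3, 236.1, 101.8]
orientation: [[-0.973, 0.232, -0.001], [0.232, 0.973, -0.001], [0.0, -0.001, -1.0]]
wrist_force: [-0.1, 0.4, -0.4]
opening: 47.9
grasp_force: 62.0
```

step_arm(
  motion=[
    {"travel": [0,0,0],"spin": 0,"hand": 40},
    {"travel": [0,0,0],"spin": 0,"hand": 40},
    {"travel": [0,0,0],"spin": 0,"hand": 40},
    {"travel": [0,0,0],"spin": 0,"hand": 40},
  ],
)

```text
time: 11.35
tcp_pos: [640.4, 237.2, 102.2]
orientation: [[-0.973, 0.231, 0.0], [0.231, 0.973, -0.0], [-0.0, 0.0, -1.0]]
wrist_force: [-0.5, 0.4, -0.1]
opening: 48.3
grasp_force: 62.0
```

```bash
cat >> h.py <<'E'
def pockets(f,gray=60,amin=300):
    """dark blobs & grey plate quads in a wrist picture"""
    im=cv2.imread('pics/%s.png'%f);T=np.load('pics/%s.npy'%f);h=cv2.cvtColor(im,cv2.COLOR_BGR2HSV)
    d=(im.max(axis=2)<gray).astype(np.uint8);g=((h[...,1]<50)&(h[...,2]>60)).astype(np.uint8)
    for nm,m,z in(("dark",d,6),("plate",cv2.morphologyEx(g,cv2.MORPH_OPEN,np.ones((3,3))),14)):
        for c in cv2.findContours(m,cv2.RETR_EXTERNAL,cv2.CHAIN_APPROX_NONE)[0]:
            a=cv2.contourArea(c)
            if a<amin or a>60000:continue
            W=np.array([wp2w(q[0],z,T)[:2] for q in c],np.float32);r=cv2.minAreaRect(W);x,y,w,hh=cv2.boundingRect(c)
            if y+hh>478:continue
            M=cv2.moments(W);print(nm,"px",(x,y,w,hh),"ctr",np.round(r[0],1),"size",np.round(r[1],1),"ang",round(r[2],1),"area",round(cv2.contourArea(W)))
E
python3 - <<'E'
from h import *
im,T=snap('w8');pockets('w8');print(w2wp([638,241,14],T));plan([638,241,-25])
E
```

```text
dark px (285, 182, 78, 67) ctr [636.6 241.2] size [59.  51.4] ang 74.0 area 2377
dark px (249, 0, 103, 63) ctr [489.8 258.3] size [51.5 64.9] ang 0.1 area 2626Traceback (most recent call last):
  File "<stdin>", line 2, in <module>
  File "h.py", line 41, in pockets
    W=np.array([wp2w(q[0],z,T)[:2] for q in c],np.float32);r=cv2.minAreaRect(W);x,y,w,hh=cv2.boundingRect(c)
                ~~~~^^^^^^^^^^
  File "h.py", line 21, in wp2w
    K=np.array(camera_model("wrist")["K"]);x=(uv[0]-K[0,2])/K[0,0];y=(uv[1]-K[1,2])/K[1,1];r=np.hypot(x,y)+1e-9
               ~~~~~~~~~~~~^^^^^^^^^
ValueError: time passes only in moves, steps and waits
```

```bash
sed -i 's/K=np.array(camera_model("wrist")\["K"\])/K=KW/' h.py; sed -i '2a KW=np.array(camera_model("wrist")["K"])' h.py
python3 - <<'E'
from h import *
pockets('w8');T=np.load('pics/w8.npy');print(w2wp([638,241,14],T));plan([638,241,-25])
print([wp2w(q,6,T)[:2].round(1) for q in((285,214),(363,214),(324,182))],[wp2w(q,14,T)[:2].round(1) for q in((285,214),(363,214),(324,182))])
E
```

```text
dark px (285, 182, 78, 67) ctr [636.6 241.2] size [59.  51.4] ang 74.0 area 2377
dark px (249, 0, 103, 63) ctr [489.8 258.3] size [51.5 64.9] ang 0.1 area 2626
plate px (229, 291, 28, 53) ctr [703.1 154.6] size [14.2 55.1] ang 59.4 area 503
plate px (383, 290, 28, 54) ctr [733.5 282. ] size [55.8 14.3] ang 3.8 area 502
plate px (262, 157, 127, 122) ctr [638. 240.] size [89.5 90. ] ang 72.8 area 3907
plate px (0, 70, 58, 105) ctr [486.7   3.6] size [80.9 89.2] ang 74.6 area 5272
plate px (533, 17, 83, 84) ctr [549.4 477.4] size [71.2 96.3] ang 2.8 area 5551
plate px (230, 0, 145, 86) ctr [496.4 258.5] size [68.7 89.2] ang 0.5 area 2226
[324.19006776 219.95115858]
travel [  3.1   3.  127.2] spin 0 | tcp [640.3 237.4 102.2] yaw 76.6
[array([628.7, 212.7]), array([642.5, 270.4]), array([611.7, 247.1])] [array([626.8, 213.9]), array([640.2, 270. ]), array([610.3, 247.4])]
```

step_arm(
  motion=[
    {"travel": [2,2.7,30],"spin": 0,"hand": 40},
    {"travel": [2,2.7,60],"spin": 0,"hand": 40},
    {"travel": [2,2.7,85],"spin": 0,"hand": 40},
    {"travel": [2,2.7,100],"spin": 0,"hand": 40},
    {"travel": [2,2.7,110],"spin": 0,"hand": 40},
    {"travel": [2,2.7,112],"spin": 0,"hand": 40},
    {"travel": [2,2.7,112],"spin": 0,"hand": 40},
    {"travel": [2,2.7,112],"spin": 0,"hand": 40},
  ],
)

```text
time: 12.2
tcp_pos: [640.2, 241.3, -8.3]
orientation: [[-0.973, 0.231, 0.003], [0.231, 0.973, 0.001], [-0.002, 0.001, -1.0]]
wrist_force: [-0.2, 0.8, -0.8]
opening: 47.7
grasp_force: 62.0
```

```bash
python3 - <<'E'
from h import *
im,T=snap('w9');plan([639,240.5,-25])
# held wheel top disc edges in the image: light wooden mask between fingers
h=cv2.cvtColor(im,cv2.COLOR_BGR2HSV);R=im[150:420,220:430]
for y in range(200,400,12):
    print(y,''.join('#' if im[y,x].max()<60 else('g' if h[y,x,1]<50 else 'w') for x in range(230,410,4)))
E
```

```text
travel [ 1.1 -1.2 16.8] spin 0 | tcp [640.3 241.4  -8.2] yaw 76.7
200 ggggggggggggggggggggggggggggggggggggggggggggg
212 ggggggggggggggggggggggggggggggggggggggggggggg
224 ggggggggggggggggggggggggggggggggggggggggggggg
236 gggggggggggggg################ggggggggggggggg
248 gggggggggg######wwwwwwwwwwwww#####ggggggggggg
260 gggggggg####wwwwwwwwwwwwwwwwwwwwww##ggggggggg
272 ggggggg###wwwwwwwwwwwwwwwwwwwwwwwwww#gggggggg
284 ggggggg##wwwwwwwwwwwwwwwwwwwwwwwwwwww#ggggggg
296 ggggggg#wwwwwwwwwwwwwwwwwwwwwwwwwwwwww#gggggg
308 ##gggg#wwwwwwwwwwwwwwwwwwwwwwwwwwwwwwww#ggg##
320 #gggg##wwwwwwwwwwwwwwwwwwwwwwwwwwwwwww###gggg
332 gggg####wwwwwwwwwwwwwwwwwwwwwwwwwwwwww####ggg
344 ###g####gwwwwwwwwwwwwwwwwwwwwwwwwwwwgg####g##
356 ########ggggwwwwwwwwwwwwwwwwwwwwwwgggg#######
368 #######wwwwwwwwwwwwwwwwwwwwwwwwwwwggggg######
380 ######wwwwwwwwwwwwwwwwwwwwwwwwwwwwwwwwww#####
392 ######wwwwwwwwwwwwwwwwwwwwwwwwwwwwwwwwww#####
```

step_arm(
  motion=[
    {"travel": [1,-1.8,5],"spin": 0,"hand": 40},
    {"travel": [1,-1.8,10],"spin": 0,"hand": 40},
    {"travel": [1,-1.8,13],"spin": 0,"hand": 40},
    {"travel": [1,-1.8,15],"spin": 0,"hand": 40},
    {"travel": [1,-1.8,16],"spin": 0,"hand": 40},
    {"travel": [1,-1.8,16],"spin": 0,"hand": 40},
    {"travel": [1,-1.8,16],"spin": 0,"hand": 40},
  ],
)

```text
time: 12.95
tcp_pos: [637.3, 239.2, -22.2]
orientation: [[-0.973, 0.231, -0.002], [0.231, 0.973, -0.001], [0.002, -0.001, -1.0]]
wrist_force: [-7.4, -2.3, 17.5]
opening: 47.9
grasp_force: 70.2
```

step_arm(
  motion=[
    {"travel": [0,0,-1],"spin": 0,"hand": 52},
    {"travel": [0,0,-1],"spin": 0,"hand": 60},
    {"travel": [0,0,-1],"spin": 0,"hand": 68},
    {"travel": [0,0,-4],"spin": 0,"hand": 72},
    {"travel": [0,0,-25],"spin": 0,"hand": 75},
    {"travel": [0,0,-60],"spin": 0,"hand": 75},
    {"travel": [0,0,-95],"spin": 0,"hand": 75},
    {"travel": [0,0,-115],"spin": 0,"hand": 75},
  ],
)

```text
time: 13.75
tcp_pos: [639.2, 239.9, 92.2]
orientation: [[-0.973, 0.231, 0.004], [0.231, 0.973, 0.001], [-0.004, 0.002, -1.0]]
wrist_force: [-0.5, 0.4, 1.1]
opening: 74.8
grasp_force: 0.0
```

step_arm(
  motion=[
    {"travel": [0,0,-10],"spin": 0,"hand": 75},
    {"travel": [0,0,-10],"spin": 0,"hand": 75},
    {"travel": [0,0,-10],"spin": 0,"hand": 75},
  ],
)

```text
time: 14.05
tcp_pos: [636.4, 239.0, 97.7]
orientation: [[-0.973, 0.231, -0.002], [0.231, 0.973, -0.001], [0.002, -0.001, -1.0]]
wrist_force: [0.6, -0.1, -0.6]
opening: 75.1
grasp_force: 0.0
```

```bash
python3 - <<'E'
from h import *
im,T=snap('w10')
h=cv2.cvtColor(im,cv2.COLOR_BGR2HSV);print(w2wp([638,240.5,30]))
for y in range(160,272,7):
    print(y,''.join('#' if im[y,x].max()<60 else('g' if h[y,x,1]<50 else 'w') for x in range(240,400,4)))
# wheel top component
m=((h[...,1]>=50)&(im.max(axis=2)>=60)).astype(np.uint8)
n,l,st,ce=cv2.connectedComponentsWithStats(m)
for i in range(1,n):
    if 500<st[i,4]<6000: print(st[i],ce[i],wp2w(ce[i],30,T).round(1))
plan([668,21.2,105],79.9)
E
```

```text
[323.18395495 235.48965862]
160 wwwwwwwwwwwwwwwwwwwwwwwwwwwwwwwwwwwwwwww
167 wwwwwwggggggggggggggggggwwwwwwwwwwwwwwww
174 wwwwwwggggggggggggggggggggggggggggggggww
181 wwwwwwggggggggggggggggggggggggggggggggww
188 wwwwwwgggggggggggggggggggggggggggggggwww
195 wwwwwwggggggggggwwwwwwwwwwgggggggggggwww
202 wwwwwwggggggg#wwwwwwwwwwwww#gggggggggwww
209 wwwwwwgggggg#wwwwwwwwwwwwwww##gggggggwww
216 wwwwwwggggg#wwwwwwwwwwwwwwwww##gggggwwww
223 wwwwwwggggg#wwwwwwwwwwwwwwwwww#gggggwwww
230 wwwwwwgggggwwwwwwwwwwwwwwwwwww#gggggwwww
237 wwwwwwggggggwwwwwwwwwwwwwwwwwwggggggwwww
244 wwwwwwggggggwwwwwwwwwwwwwwwww#ggggggwwww
251 wwwwwwgggggggwwwwwwwwwwwwwww#ggggggwwwww
258 wwwwwwgggggggggwwwwwwwwwww#ggggggggwwwww
265 wwwwwwgggggggggggggggggggggggggggggwwwww
[  0 112  25  36 779] [ 10.97560976 128.94094994] [487.2   7.7  30. ]
[ 284  189   74   76 4384] [320.54812956 227.20597628] [632.6 240.3  30. ]
[ 122  409   68   71 2632] [158.3768997  446.07598784] [832.2  12.7  30. ]
[ 450  409   57   52 1837] [476.363092   436.71638541] [892.5 346.6  30. ]
travel [ -81.4 -204.4   -7.9] spin -3.2 | tcp [635.9 238.9  97. ] yaw 76.7
```

```bash
python3 - <<'E'
from h import *
im=cv2.imread('pics/w10.png')
cv2.imwrite('pics/c10.png',cv2.resize(im[155:285,245:395],None,fx=4.6,fy=4.6,interpolation=cv2.INTER_CUBIC))
E
```

```text
(no output)
```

View pics/c10.png

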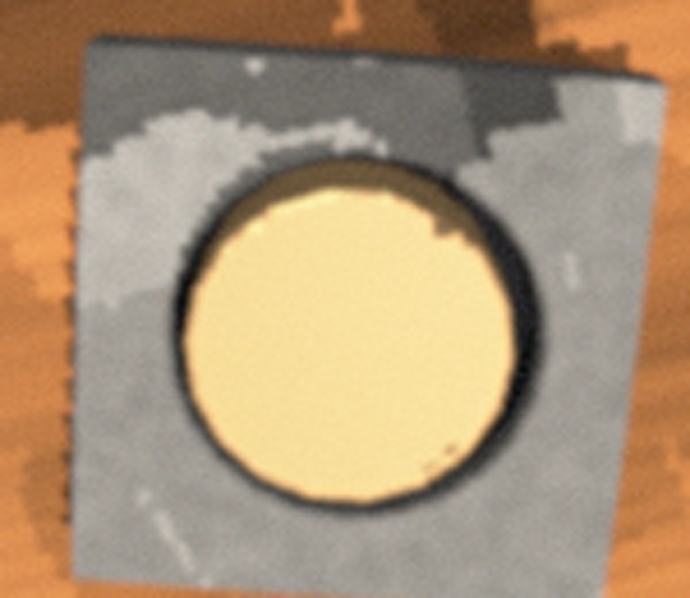

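The big wheel lies flat in its pocket, about 2 mm left of centre. Next is the cab block.

step_arm(
  motion=[
    {"travel": [-81.5,-204.5,0],"spin": -3,"hand": 80},
    {"travel": [-81.5,-204.5,0],"spin": -3,"hand": 80},
    {"travel": [-81.5,-204.5,0],"spin": -3,"hand": 80},
    {"travel": [-81.5,-204.5,0],"spin": -3,"hand": 80},
    {"travel": [-81.5,-204.5,0],"spin": -3,"hand": 80},
    {"travel": [-81.5,-204.5,0],"spin": -3,"hand": 80},
    {"travel": [-81.5,-204.5,0],"spin": -3,"hand": 80},
    {"travel": [-81.5,-204.5,0],"spin": -3,"hand": 80},
  ],
)

```text
time: 14.9
tcp_pos: [668.8, 23.3, 98.2]
orientation: [[-0.984, 0.178, -0.002], [0.178, 0.984, 0.001], [0.002, 0.0, -1.0]]
wrist_force: [0.6, 0.5, 0.3]
opening: 79.8
grasp_force: 0.0
```

step_arm(
  motion=[
    {"travel": [0,0,0],"spin": 0,"hand": 80},
    {"travel": [0,0,0],"spin": 0,"hand": 80},
    {"travel": [0,0,0],"spin": 0,"hand": 80},
  ],
)

```text
time: 15.2
tcp_pos: [669.6, 22.7, 99.3]
orientation: [[-0.984, 0.178, 0.0], [0.178, 0.984, 0.0], [-0.0, 0.0, -1.0]]
wrist_force: [-0.0, 0.2, 0.1]
opening: 80.0
grasp_force: 0.0
```

```bash
python3 - <<'E'
from h import *
im,T=snap('w11')
plan([668.3,21.2,-6],79.7)
c=np.array([668.3,21.2]);a=np.radians(79.7);Y=np.array([np.cos(a),np.sin(a)]);X=np.array([Y[1],-Y[0]])
v=im.copy()
for (p,z,yw,hx,hy,col) in((c,58,79.7,27,27,(0,0,255)),(np.array([659.5,-5.3]),24,74.6,30,70,(255,0,0))):
    a=np.radians(yw);Y=np.array([np.cos(a),np.sin(a)]);X=np.array([Y[1],-Y[0]])
    q=[w2wp([*(p+sx*hx*X+sy*hy*Y),z],T) for sx,sy in((-1,-1),(1,-1),(1,1),(-1,1))]
    cv2.polylines(v,[np.int32(np.round(np.array(q)*16))],True,col,1,cv2.LINE_AA,4)
cv2.imwrite('pics/c11.png',cv2.resize(v[150:330,190:430],None,fx=3.3,fy=3.3,interpolation=cv2.INTER_CUBIC))
E
```

```text
travel [  1.1  -1.5 105.3] spin 0.0 | tcp [669.6  22.5  99.3] yaw 79.7
```

View pics/c11.png

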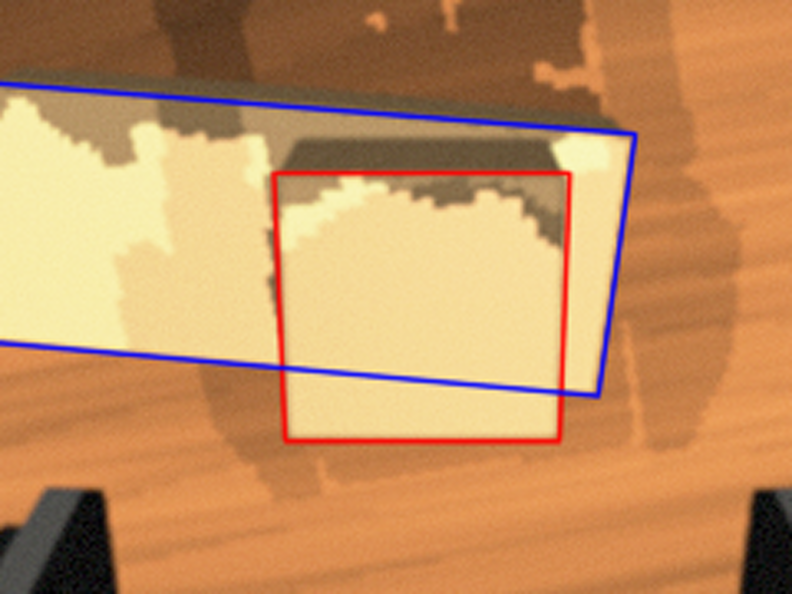

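The model outlines of the block (red) and board (blue) fit the picture exactly, so I'll grip the block.

step_arm(
  motion=[
    {"travel": [1,-1.5,30],"spin": 0,"hand": 80},
    {"travel": [1,-1.5,60],"spin": 0,"hand": 80},
    {"travel": [1,-1.5,85],"spin": 0,"hand": 80},
    {"travel": [1,-1.5,98],"spin": 0,"hand": 80},
    {"travel": [1,-1.5,104],"spin": 0,"hand": 75},
    {"travel": [1,-1.5,104.5],"spin": 0,"hand": 65},
    {"travel": [1,-1.5,104.5],"spin": 0,"hand": 58},
    {"travel": [1,-1.5,104.5],"spin": 0,"hand": 50},
  ],
)

```text
time: 16.05
tcp_pos: [670.6, 20.3, -2.9]
orientation: [[-0.984, 0.179, 0.004], [0.179, 0.984, -0.0], [-0.004, 0.001, -1.0]]
wrist_force: [0.8, -0.7, -0.5]
opening: 53.1
grasp_force: 63.9
```

step_arm(
  motion=[
    {"travel": [0,0,0],"spin": 0,"hand": 45},
    {"travel": [0,0,0],"spin": 0,"hand": 45},
    {"travel": [0,0,-3],"spin": 0,"hand": 45},
    {"travel": [0,0,-15],"spin": 0,"hand": 45},
    {"travel": [0,0,-40],"spin": 0,"hand": 45},
    {"travel": [0,0,-75],"spin": 0,"hand": 45},
    {"travel": [0,0,-105],"spin": 0,"hand": 45},
    {"travel": [0,0,-105],"spin": 0,"hand": 45},
  ],
)

```text
time: 16.85
tcp_pos: [672.8, 20.2, 106.1]
orientation: [[-0.984, 0.179, 0.011], [0.179, 0.984, -0.0], [-0.011, 0.002, -1.0]]
wrist_force: [0.5, 1.4, -1.1]
opening: 53.0
grasp_force: 64.2
```

```bash
python3 - <<'E'
from h import *
print(read_state()['opening'],read_state()['grasp_force'])
plan([485,259,100],89)
E
```

```text
53.01826304616671 64.22237277030945
travel [227.7 201.3   4. ] spin -9.3 | tcp [672.8  20.2 106.1] yaw 79.7
```

step_arm(
  motion=[
    {"travel": [226,201,4],"spin": -9.3,"hand": 45},
    {"travel": [226,201,4],"spin": -9.3,"hand": 45},
    {"travel": [226,201,4],"spin": -9.3,"hand": 45},
    {"travel": [226,201,4],"spin": -9.3,"hand": 45},
    {"travel": [226,201,4],"spin": -9.3,"hand": 45},
    {"travel": [226,201,4],"spin": -9.3,"hand": 45},
    {"travel": [226,201,4],"spin": -9.3,"hand": 45},
    {"travel": [226,201,4],"spin": -9.3,"hand": 45},
  ],
)

```text
time: 17.65
tcp_pos: [480.4, 259.2, 94.9]
orientation: [[-1.0, 0.015, -0.001], [0.015, 1.0, -0.001], [0.001, -0.001, -1.0]]
wrist_force: [-0.1, 0.2, -0.2]
opening: 52.9
grasp_force: 64.2
```

step_arm(
  motion=[
    {"travel": [0,0,0],"spin": 0,"hand": 45},
    {"travel": [0,0,0],"spin": 0,"hand": 45},
    {"travel": [0,0,0],"spin": 0,"hand": 45},
    {"travel": [0,0,0],"spin": 0,"hand": 45},
  ],
)

```text
time: 18.05
tcp_pos: [482.8, 257.6, 95.6]
orientation: [[-1.0, 0.02, 0.0], [0.02, 1.0, -0.0], [-0.0, -0.0, -1.0]]
wrist_force: [0.1, 0.1, -0.2]
opening: 53.0
grasp_force: 64.2
```

```bash
python3 - <<'E'
from h import *
im,T=snap('w12');pockets('w12');plan([484,259,-24],89);print(w2wp([484,259,14],T))
h=cv2.cvtColor(im,cv2.COLOR_BGR2HSV)
for y in range(140,330,8):
    print(y,''.join('#' if im[y,x].max()<60 else('g' if h[y,x,1]<50 else 'w') for x in range(230,410,3)))
E
```

```text
dark px (276, 186, 88, 53) ctr [474.3 257.9] size [64.6 40. ] ang 89.1 area 2445
plate px (328, 389, 27, 23) ctr [651.5 273.7] size [17.1 33.7] ang 74.1 area 430
plate px (250, 388, 26, 27) ctr [652.9 200.1] size [35.2 23.9] ang 1.7 area 547
plate px (395, 292, 24, 54) ctr [562.8 326.7] size [54.1 14.8] ang 15.3 area 467
plate px (221, 292, 24, 54) ctr [559.9 184.5] size [14.7 53.8] ang 72.1 area 468
plate px (513, 286, 75, 79) ctr [586.6 477.9] size [105.2  71.4] ang 49.4 area 6217
plate px (0, 178, 74, 111) ctr [481.6  -5.7] size [97.8 93.6] ang 74.6 area 8761
plate px (257, 165, 126, 75) ctr [465.4 258.2] size [89.5 54.8] ang 89.7 area 2223
travel [ -1.3   1.2 119.6] spin -0.1 | tcp [482.6 257.8  95.6] yaw 88.9
[322.03151554 228.36691187]
140 wwwwwwwwwwwwwwwwwwwwwwwwwwwwwwwwwwwwwwwwwwwwwwwwwwwwwwwwwwww
148 wwwwwwwwwwwwwwwwwwwwwwwwwwwwwwwwwwwwwwwwwwwwwwwwwwwwwwwwwwww
156 wwwwwwwwwwwwwwwwwwwwwwwwwwwwwwwwwwwwwwwwwwwwwwwwwwwwwwwwwwww
164 wwwwwwwwwwwwwwwwwwwwwwwwwwwwwwwwwwwwwwwwwwwwwwwwwwwwwwwwwwww
172 wwwwwwwwwggggggggggggggggggggggggggggggggggggggggggwwwwwwwww
180 wwwwwwwwwgggggggggg
[... 511 characters left out ...]
wwwwwwwwwwwwwwwwwwwwwwwwwwwwwwwwwwwwwwwwwwwwwwwwww
252 wwwwwwwwwwwwwwwwwwwwwwwwwwwwwwwwwwwwwwwwwwwwwwwwwwwwwwwwwwww
260 wwwwwwwwwwwwwwwwwwwwwwwwwwwwwwwwwwwwwwwwwwwwwwwwwwwwwwwwwwww
268 wwwwwwwwwwwwwwwwwwwwwwwwwwwwwwwwwwwwwwwwwwwwwwwwwwwwwwwwwwww
276 wwwwwwwwwwwwwwwwwwwwwwwwwwwwwwwwwwwwwwwwwwwwwwwwwwwwwwwwwwww
284 wwwwwwwwwwwwwwwwwwwwwwwwwwwwwwwwwwwwwwwwwwwwwwwwwwwwwwwwwwww
292 wwwwgwwwwwwwwwwwwwwwwwwwwwwwwwwwwwwwwwwwwwwwwwwwwwwwwwwwgwww
300 wwwggwwwwwwwwwwwwwwwwwwwwwwwwwwwwwwwwwwwwwwwwwwwwwwwwwwwggww
308 #ggggwwwwwwwwwwwwwwwwwwwwwwwwwwwwwwwwwwwwwwwwwwwwwwwwwwggggg
316 gggg##wwwwwwwwwwwwwwwwwwwwwwwwwwwwwwwwwwwwwwwwwwwwwwwww#gggg
324 ggg###wwwwwwwwwwwwwwwwwwwwwwwwwwwwwwwwwwwwwwwwwwwwwwwww##ggg
```

step_arm(
  motion=[
    {"travel": [-1.4,0.4,30],"spin": -0.4,"hand": 45},
    {"travel": [-1.4,0.4,60],"spin": -0.4,"hand": 45},
    {"travel": [-1.4,0.4,85],"spin": -0.4,"hand": 45},
    {"travel": [-1.4,0.4,98],"spin": -0.4,"hand": 45},
    {"travel": [-1.4,0.4,104],"spin": -0.4,"hand": 45},
    {"travel": [-1.4,0.4,104],"spin": -0.4,"hand": 45},
    {"travel": [-1.4,0.4,104],"spin": -0.4,"hand": 45},
    {"travel": [-1.4,0.4,104],"spin": -0.4,"hand": 45},
  ],
)

```text
time: 18.9
tcp_pos: [484.9, 259.5, -6.9]
orientation: [[-1.0, 0.011, 0.003], [0.011, 1.0, 0.001], [-0.003, 0.001, -1.0]]
wrist_force: [0.4, 0.4, -1.0]
opening: 52.7
grasp_force: 64.2
```

```bash
python3 - <<'E'
from h import *
im,T=snap('w13');plan([484,258.2,-23.2],89.4)
h=cv2.cvtColor(im,cv2.COLOR_BGR2HSV)
for y in range(170,380,10):
    print(y,''.join('#' if im[y,x].max()<60 else('g' if h[y,x,1]<50 else 'w') for x in range(230,410,3)))
E
```

```text
travel [ 0.7 -1.3 16.2] spin -0.0 | tcp [484.7 259.5  -7. ] yaw 89.4
170 wwwwwwwwwwwwwwwwwwwwwwwwwwwwwwwwwwwwwwwwwwwwwwwwwwwwwwwwwwww
180 wwwwwwwwwwwwwwwwwwwwwwwwwwwwwwwwwwwwwwwwwwwwwwwwwwwwwwwwwwww
190 wwwwwwwwwwwwwwwwwwwwwwwwwwwwwwwwwwwwwwwwwwwggggggggggggggggw
200 gggggggggggggggggggggggggggggggggggggggggggggggggggggggggggg
210 gggggggggggggggggggggggggggggggggggggggggggggggggggggggggggg
220 gggggggggggggggggggggggggggggggggggggggggggggggggggggggggggg
230 gggggg###############################################ggggggg
240 ggggggg##wwwwwwwwwwwwwwwwwwwwwwwwwwwwwwwwwwwwwwwwww#gggggggg
250 ggggggg#wwwwwwwwwwwwwwwwwwwwwwwwwwwwwwwwwwwwwwwwwwwwwggggggg
260 ggggggwwwwwwwwwwwwwwwwwwwwwwwwwwwwwwwwwwwwwwwwwwwwwwwwgggggg
270 gggggwwwwwwwwwwwwwwwwwwwwwwwwwwwwwwwwwwwwwwwwwwwwwwwwwwwgggg
280 ggggwwwwwwwwwwwwwwwwwwwwwwwwwwwwwwwwwwwwwwwwwwwwwwwwwwwwgggg
290 gggggwwwwwwwwwwwwwwwwwwwwwwwwwwwwwwwwwwwwwwwwwwwwwwwwwwwgggg
300 gggggwwwwwwwwwwwwwwwwwwwwwwwwwwwwwwwwwwwwwwwwwwwwwwwwwwwgggg
310 gggggwwwwwwwwwwwwwwwwwwwwwwwwwwwwwwwwwwwwwwwwwwwwwwwwwwggggg
320 gggg##wwwwwwwwwwwwwwwwwwwwwwwwwwwwwwwwwwwwwwwwwwwwwwwww##ggg
330 ggg###wwwwwwwwwwwwwwwwwwwwwwwwwwwwwwwwwwwwwwwwwwwwwwww####gg
340 ggg###wwwwwwwwwwwwwwwwwwwwwwwwwwwwwwwwwwwwwwwwwwwwwwww####gg
350 #######wwwwwwwwwwwwwwwwwwwwwwwwwwwwwwwwwwwwwwwwwwwwwww######
360 #######wwwwwwwwwwwwwwwwwwwwwwwwwwwwwwwwwwwwwwwwwwwwwww######
370 #######wwwwwwwwwwwwwwwwwwwwwwwwwwwwwwwwwwwwwwwwwwwwwww######
```

step_arm(
  motion=[
    {"travel": [0.7,-1.2,5],"spin": 0,"hand": 45},
    {"travel": [0.7,-1.2,9],"spin": 0,"hand": 45},
    {"travel": [0.7,-1.2,12],"spin": 0,"hand": 45},
    {"travel": [0.7,-1.2,14.5],"spin": 0,"hand": 45},
    {"travel": [0.7,-1.2,16],"spin": 0,"hand": 45},
    {"travel": [0.7,-1.2,16],"spin": 0,"hand": 45},
    {"travel": [0.7,-1.2,16],"spin": 0,"hand": 45},
  ],
)

```text
time: 19.65
tcp_pos: [482.3, 257.6, -21.5]
orientation: [[-1.0, 0.011, -0.002], [0.011, 1.0, -0.001], [0.002, -0.001, -1.0]]
wrist_force: [-8.6, -4.6, 21.7]
opening: 53.0
grasp_force: 66.9
```

step_arm(
  motion=[
    {"travel": [0,0,-1],"spin": 0,"hand": 58},
    {"travel": [0,0,-1],"spin": 0,"hand": 65},
    {"travel": [0,0,-1],"spin": 0,"hand": 72},
    {"travel": [0,0,-4],"spin": 0,"hand": 78},
    {"travel": [0,0,-25],"spin": 0,"hand": 80},
    {"travel": [0,0,-60],"spin": 0,"hand": 80},
    {"travel": [0,0,-95],"spin": 0,"hand": 80},
    {"travel": [0,0,-120],"spin": 0,"hand": 80},
  ],
)

```text
time: 20.45
tcp_pos: [483.6, 258.1, 97.7]
orientation: [[-1.0, 0.011, 0.002], [0.011, 1.0, 0.001], [-0.002, 0.001, -1.0]]
wrist_force: [1.0, 0.0, 0.7]
opening: 80.1
grasp_force: 0.0
```

step_arm(
  motion=[
    {"travel": [0,0,0],"spin": 0,"hand": 80},
    {"travel": [0,0,0],"spin": 0,"hand": 80},
    {"travel": [0,0,0],"spin": 0,"hand": 80},
  ],
)

```text
time: 20.75
tcp_pos: [481.4, 257.1, 94.1]
orientation: [[-1.0, 0.011, -0.003], [0.011, 1.0, -0.001], [0.003, -0.001, -1.0]]
wrist_force: [0.1, 0.6, 0.3]
opening: 79.8
grasp_force: 0.0
```

```bash
python3 - <<'E'
from h import *
im,T=snap('w14');pockets('w14');print('block expected ctr px',w2wp([483.5,258.2,40],T))
h=cv2.cvtColor(im,cv2.COLOR_BGR2HSV)
for y in range(160,290,6):
    print(y,''.join('#' if im[y,x].max()<60 else('g' if h[y,x,1]<50 else 'w') for x in range(240,400,3)))
print(read_state()['joint_positions'].round(1));plan([659.5,-5.3,100],164.6)
E
```

```text
plate px (248, 340, 118, 76) ctr [634.2 241.1] size [90.8 98.1] ang 73.6 area 3777
plate px (426, 299, 37, 57) ctr [568.9 362.3] size [67.3 15.5] ang 26.1 area 599
plate px (177, 299, 37, 57) ctr [566.5 148.8] size [15.5 67.4] ang 62.6 area 598
plate px (513, 290, 75, 78) ctr [585.6 479.2] size [106.1  68.2] ang 57.5 area 5788
plate px (0, 178, 74, 111) ctr [481.6  -5.6] size [97.5 93.8] ang 74.4 area 8561
plate px (258, 168, 127, 120) ctr [483.6 258.2] size [90.5 89.2] ang 0.3 area 7904
block expected ctr px [321.98375702 242.45222878]
160 wwwwwwwwwwwwwwwwwwwwwwwwwwwwwwwwwwwwwwwwwwwwwwwwwwwwww
166 wwwwwwwwwwwwwwwwwwwwwwwwwwwwwwwwwwwwwwwwwwwwwwwwwwwwww
172 wwwwwwwgggggggggggggggggggggggggggggggggggggggggwwwwww
178 wwwwwwgggggggggggggggggggggggggggggggggggggggggggwwwww
184 wwwwwwgggggggggggggggggggggggggggggggggggggggggggwwwww
190 wwwwwwwgggggg##wwwwwwwwwwwwwwwwwwwwwwwww##ggggggwwwwww
196 wwwwwwwgggggg#wwwwwwwwwwwwwwwwwwwwwwwwwww#ggggggwwwwww
202 wwwwwwwggggggwwwwwwwwwwwwwwwwwwwwwwwwwwww#ggggggwwwwww
208 wwwwwwwggggggwwwwwwwwwwwwwwwwwwwwwwwwwwww#ggggggwwwwww
214 wwwwwwwggggggwwwwwwwww
[... 154 characters left out ...]
 wwwwwwwggggggwwwwwwwwwwwwwwwwwwwwwwwwwwww#ggggggwwwwww
238 wwwwwwwwgggggwwwwwwwwwwwwwwwwwwwwwwwwwwww#ggggggwwwwww
244 wwwwwwwwgggggwwwwwwwwwwwwwwwwwwwwwwwwwwww#ggggggwwwwww
250 wwwwwwwwgggggwwwwwwwwwwwwwwwwwwwwwwwwwwww#ggggggwwwwww
256 wwwwwwwwggggggwwwwwwwwwwwwwwwwwwwwwwwwwww#ggggggwwwwww
262 wwwwwwwwggggggwwwwwwwwwwwwwwwwwwwwwwwwwww#ggggggwwwwww
268 wwwwwwwwggggggwwwwwwwwwwwwwwwwwwwwwwwwwww#ggggggwwwwww
274 wwwwwwwwwgggggwwwwwwwwwwwwwwwwwwwwwwwwwwggggggggwwwwww
280 wwwwwwwwwggggggggggggggggggggggggggggggggggggggwwwwwww
286 wwwwwwwwwggggggggggggggggggggggggggggggggggggwwwwwwwww
[ 23.5  16.3 108.8  -0.   55.1 -65.8]
travel [-181.2 -260.4   -6.4] spin -75.2 | tcp [481.2 257.1  93.8] yaw 89.4
```

The block is seated in its pocket. Last is the board. I'll spin +105° so joint 6 stays well inside its range.

step_arm(
  motion=[
    {"travel": [-181,-260,-6],"spin": 104.8,"hand": 85},
    {"travel": [-181,-260,-6],"spin": 104.8,"hand": 85},
    {"travel": [-181,-260,-6],"spin": 104.8,"hand": 85},
    {"travel": [-181,-260,-6],"spin": 104.8,"hand": 85},
    {"travel": [-181,-260,-6],"spin": 104.8,"hand": 85},
    {"travel": [-181,-260,-6],"spin": 104.8,"hand": 85},
    {"travel": [-181,-260,-6],"spin": 104.8,"hand": 85},
    {"travel": [-181,-260,-6],"spin": 104.8,"hand": 85},
  ],
)

```text
time: 21.6
tcp_pos: [661.6, -7.7, 99.6]
orientation: [[-0.343, 0.939, -0.002], [0.939, 0.343, -0.001], [-0.0, -0.002, -1.0]]
wrist_force: [-1.0, -0.2, -0.5]
opening: 85.1
grasp_force: 0.0
```

```bash
python3 - <<'E'
from h import *
plan([659.5,-5.3,100],-15.4)
E
```

```text
travel [ 2.9 -1.1 -0.4] spin 35.4 | tcp [661.6  -7.7  99.6] yaw 20.0
```

step_arm(
  motion=[
    {"travel": [1,-1,0],"spin": 35.6,"hand": 85},
    {"travel": [1,-1,0],"spin": 35.6,"hand": 85},
    {"travel": [1,-1,0],"spin": 35.6,"hand": 85},
    {"travel": [1,-1,0],"spin": 35.6,"hand": 85},
    {"travel": [1,-1,0],"spin": 35.6,"hand": 85},
    {"travel": [1,-1,0],"spin": 35.6,"hand": 85},
    {"travel": [1,-1,0],"spin": 35.6,"hand": 85},
    {"travel": [1,-1,0],"spin": 35.6,"hand": 85},
  ],
)

```text
time: 22.4
tcp_pos: [659.4, -3.6, 101.3]
orientation: [[0.257, 0.966, -0.001], [0.966, -0.257, 0.0], [-0.0, -0.001, -1.0]]
wrist_force: [0.6, -0.7, -0.5]
opening: 85.0
grasp_force: 0.0
```

```bash
python3 - <<'E'
from h import *
im,T=snap('w15');plan([659.5,-5.3,-31],-15.4)
h=cv2.cvtColor(im,cv2.COLOR_BGR2HSV)
p=np.array([659.5,-5.3]);a=np.radians(74.6);Y=np.array([np.cos(a),np.sin(a)]);X=np.array([Y[1],-Y[0]])
q=[w2wp([*(p+sx*30*X+sy*70*Y),24],T) for sx,sy in((-1,-1),(1,-1),(1,1),(-1,1))];print(np.round(q))
# pale wood: brightness of green channel high
m=(h[...,1]<125)&(im[...,1]>150)
m=m.astype(np.uint8)
n,l,st,ce=cv2.connectedComponentsWithStats(m)
for i in range(1,n):
    if st[i,4]>2000: print(st[i],ce[i].round(1))
for y in range(110,330,8): print(y,''.join('#' if m[y,x] else '.' for x in range(220,420,4)))
E
```

```text
travel [ -1.6   0.4 132.4] spin 0.5 | tcp [659.5  -3.6 101.4] yaw -14.9
[[281. 315.]
 [357. 316.]
 [365. 133.]
 [276. 132.]]
[  278   133    87   129 10433] [320.2 194.3]
[ 496  204   86  153 3146] [534.9 240. ]
110 ..................................................
118 ..................................................
126 ..................................................
134 ...............#####################..............
142 ...............######################.............
150 ...............######################.............
158 ...............######################.............
166 ...............#####################..............
174 ...............#####################..............
182 ...............#####################..............
190 ...............#####################..............
198 ...............#####################..............
206 ...............#####################..............
214 ...............#####################..............
222 ...............#####################..............
230 ...............#####################..............
238 ...............#####################..............
246 ...............#####################..............
254 ...............#############...####...............
262 ..................................................
270 .................###....#.........................
278 ........................#.........................
286 ..................................................
294 ........................#........##...............
302 ..................#########.#######...............
310 ................###################...............
318 ..................................................
326 ..................................................
```

step_arm(
  motion=[
    {"travel": [-1.6,0.2,35],"spin": 0.5,"hand": 85},
    {"travel": [-1.6,0.2,70],"spin": 0.5,"hand": 85},
    {"travel": [-1.6,0.2,100],"spin": 0.5,"hand": 85},
    {"travel": [-1.6,0.2,120],"spin": 0.5,"hand": 85},
    {"travel": [-1.6,0.2,130],"spin": 0.5,"hand": 85},
    {"travel": [-1.6,0.2,133],"spin": 0.5,"hand": 80},
    {"travel": [-1.6,0.2,133],"spin": 0.5,"hand": 70},
    {"travel": [-1.6,0.2,133],"spin": 0.5,"hand": 62},
  ],
)

```text
time: 23.25
tcp_pos: [660.8, -5.3, -29.8]
orientation: [[0.267, 0.964, 0.003], [0.964, -0.267, -0.0], [0.001, 0.002, -1.0]]
wrist_force: [-0.7, 0.4, -0.7]
opening: 62.1
grasp_force: 0.3
```

step_arm(
  motion=[
    {"travel": [0,0,0],"spin": 0,"hand": 56},
    {"travel": [0,0,0],"spin": 0,"hand": 50},
    {"travel": [0,0,0],"spin": 0,"hand": 50},
    {"travel": [0,0,0],"spin": 0,"hand": 50},
  ],
)

```text
time: 23.65
tcp_pos: [661.4, -5.3, -29.2]
orientation: [[0.267, 0.964, 0.004], [0.964, -0.267, -0.0], [0.001, 0.004, -1.0]]
wrist_force: [-0.3, -0.6, 6.1]
opening: 58.2
grasp_force: 67.3
```

step_arm(
  motion=[
    {"travel": [0,0,-4],"spin": 0,"hand": 50},
    {"travel": [0,0,-12],"spin": 0,"hand": 50},
    {"travel": [0,0,-30],"spin": 0,"hand": 50},
    {"travel": [0,0,-55],"spin": 0,"hand": 50},
    {"travel": [0,0,-80],"spin": 0,"hand": 50},
    {"travel": [0,0,-100],"spin": 0,"hand": 50},
    {"travel": [0,0,-110],"spin": 0,"hand": 50},
    {"travel": [0,0,-110],"spin": 0,"hand": 50},
  ],
)

```text
time: 24.45
tcp_pos: [661.2, -5.4, 81.5]
orientation: [[0.267, 0.964, 0.005], [0.964, -0.267, -0.0], [0.001, 0.005, -1.0]]
wrist_force: [0.5, -0.2, -1.2]
opening: 58.3
grasp_force: 66.5
```

```bash
python3 - <<'E'
from h import *
print(read_state()['opening'],read_state()['grasp_force'])
plan([646,-272.5,80],-4)
E
```

```text
58.329164158309155 66.53206944465637
travel [-261.5   56.6    1.5] spin -11.5 | tcp [661.2  -5.4  81.5] yaw -15.5
```

```bash
python3 - <<'E'
from h import *
for f in('w1','w7','w15'): print(f);pockets(f,amin=1500)
im=get_image('top');cv2.imwrite('pics/top2.png',im)
h=cv2.cvtColor(im,cv2.COLOR_BGR2HSV)
for nm,m,z in(('plate',((h[...,1]<40)&(h[...,2]>70)).astype(np.uint8),14),('dark',(im.max(axis=2)<60).astype(np.uint8),14)):
    m[:140]=0;m[205:]=0;m[:,:435]=0;m[:,535:]=0
    for c in cv2.findContours(m,cv2.RETR_EXTERNAL,cv2.CHAIN_APPROX_NONE)[0]:
        if cv2.contourArea(c)<1000: continue
        C=camera_model("top")
        W=np.array([px2w("top",q[0],z)[:2] for q in c],np.float32);r=cv2.minAreaRect(W);print(nm,r)
        print(np.round(cv2.boxPoints(r)).tolist())
E
```

```text
w1
dark px (32, 203, 99, 71) ctr [ 648.1 -278.3] size [148.   68.4] ang 87.5 area 9721
dark px (484, 103, 45, 53) ctr [640.  243.8] size [56.6 57.4] ang 80.5 area 2532
plate px (23, 189, 121, 95) ctr [ 646.5 -268.8] size [179.2  93.6] ang 87.4 area 16012
plate px (464, 81, 80, 93) ctr [638.4 238.8] size [91.  89.3] ang 72.5 area 7864
plate px (18, 72, 36, 76) ctr [ 475.2 -276.9] size [45.7 86.8] ang 89.0 area 3710
plate px (193, 0, 91, 76) ctr [488.4 -11.7] size [89.8 81.1] ang 74.6 area 6853
w7
dark px (0, 239, 86, 80) ctr [ 648.8 -277.9] size [143.5  69.4] ang 87.5 area 8017
dark px (556, 109, 51, 71) ctr [640.6 245.9] size [57.9 58.5] ang 82.2 area 2623
plate px (0, 221, 104, 109) ctr [ 646.6 -262.4] size [173.6  94.2] ang 87.3 area 4539
plate px (531, 78, 93, 126) ctr [638.5 238.8] size [91.1 89.6] ang 72.6 area 7899
plate px (153, 0, 129, 65) ctr [504. -16.] size [90.2 48.8] ang 74.4 area 3327
w15
dark px (518, 9, 50, 75) ctr [872.5  92.4] size [25.6 64.7] ang 11.3 area 1471
dark px (489, 0, 51, 95) ctr [836.7  94. ] size [35.  84.4] ang 12.4 area 1383
plate px (77, 231, 100, 99) ctr [486.5  -9.8] size [91.9 94.6] ang 74.8 area 8056
plate px (484, 201, 97, 44) ctr [835.  -45.9] size [ 32.6 100.1] ang 83.0 area 2731
plate ((645.356689453125, -270.0733947753906), (173.92864990234375, 93.81607055664062), 87.2575454711914)
[[594.0, -355.0], [688.0, -359.0], [696.0, -185.0], [603.0, -181.0]]
dark ((646.5506591796875, -269.83734130859375), (147.19346618652344, 66.81311798095703), 87.4073715209961)
[[610.0, -342.0], [677.0, -345.0], [683.0, -198.0], [617.0, -195.0]]
```

step_arm(
  motion=[
    {"travel": [-259,57,0],"spin": -12.9,"hand": 50},
    {"travel": [-259,57,0],"spin": -12.9,"hand": 50},
    {"travel": [-259,57,0],"spin": -12.9,"hand": 50},
    {"travel": [-259,57,0],"spin": -12.9,"hand": 50},
    {"travel": [-259,57,0],"spin": -12.9,"hand": 50},
    {"travel": [-259,57,0],"spin": -12.9,"hand": 50},
    {"travel": [-259,57,0],"spin": -12.9,"hand": 50},
    {"travel": [-259,57,0],"spin": -12.9,"hand": 50},
  ],
)

```text
time: 25.3
tcp_pos: [644.0, -268.8, 77.0]
orientation: [[0.046, 0.999, -0.003], [0.999, -0.046, 0.002], [0.002, -0.003, -1.0]]
wrist_force: [-0.2, 0.5, -1.5]
opening: 58.3
grasp_force: 66.5
```

step_arm(
  motion=[
    {"travel": [0,0,0],"spin": 0,"hand": 50},
    {"travel": [0,0,0],"spin": 0,"hand": 50},
    {"travel": [0,0,0],"spin": 0,"hand": 50},
    {"travel": [0,0,0],"spin": 0,"hand": 50},
  ],
)

```text
time: 25.7
tcp_pos: [645.5, -269.0, 78.8]
orientation: [[0.044, 0.999, 0.0], [0.999, -0.044, 0.0], [0.0, 0.0, -1.0]]
wrist_force: [-0.4, -0.9, -0.9]
opening: 58.4
grasp_force: 66.5
```

```bash
python3 - <<'E'
from h import *
plan([646.2,-270.7,0],-2.6);im,T=snap('w16')
p=np.array([646.2,-270.7])
for nm,hx,hy,z in(('plate',47,87,14),('pocket',35,75,14)):
    a=np.radians(87.4);Y=np.array([np.cos(a),np.sin(a)]);X=np.array([Y[1],-Y[0]])
    print(nm,[w2wp([*(p+sx*hx*X+sy*hy*Y),z],T).round().tolist() for sx,sy in((-1,-1),(1,-1),(1,1),(-1,1))])
h=cv2.cvtColor(im,cv2.COLOR_BGR2HSV)
for y in range(80,350,8): print(y,''.join('#' if im[y,x].max()<60 else('g' if h[y,x,1]<50 else 'w') for x in range(210,430,4)))
E
```

```text
travel [-1.7  0.8 78.8] spin 0.1 | tcp [ 645.5 -269.    78.8] yaw -2.5
plate [[260.0, 341.0], [380.0, 342.0], [393.0, 108.0], [247.0, 108.0]]
pocket [[274.0, 329.0], [365.0, 329.0], [375.0, 126.0], [266.0, 126.0]]
80 wwwwwwwwwwwwwwwwwwwwwwwwwwwwwwwwwwwwwwwwwwwwwwwwwwwwwww
88 wwwwwwwwwwwwwwwwwwwwwwwwwwwwwwwwwwwwwwwwwwwwwwwwwwwwwww
96 wwwwwwwwwwwwwwwwwwwwwwwwwwwwwwwwwwwwwwwwwwwwwwwwwwwwwww
104 wwwwwwwwwwwwwwwwwwwwwwwwwwwwwwwwwwwwwwwwwwwwwwwwwwwwwww
112 wwwwwwwwwwwwwgggggggggggggggggggggggggggggwwwwwwwwwwwww
120 wwwwwwwwwwggggggggggggggggggggggggggggggggggggwwwwwwwww
128 wwwwwwwwwwggggggggggggggggggggggggggggggggggggwwwwwwwww
136 wwwwwwwwwwggggg###########################ggggwwwwwwwww
144 wwwwwwwwwwwwwwwwwwwwwwwwwwwwwwwwwwwwwwwwwwwwwwwwwwwwwww
152 wwwwwwwwwwwwwwwwwwwwwwwwwwwwwwwwwwwwwwwwwwwwwwwwwwwwwww
160 wwwwwwwwwwwwwwwwwwwwwwwwwwwwwwwwwwwwwwwwwwwwwwwwwwwwwww
168 wwwwwwwwwwwwwwwwwwwwwwwwwwwwwwwwwwwwwwwwwwwwwwwwwwwwwww
176 wwwwwwwwwwwwwwwwwwwwwwwwwwwwwwwwwwwwwwwwwwwwwwwwwwwwwww
184 wwwwwwwwwwwwwwwwwwwwwwwwwwwwwwwwwwwwwwwwwwwwwwwwwwwwwww
192 wwwwwwwwwwwwwwwwwwwwwwwwwwwwwwwwwwwwwwwwwwwww
[... 450 characters left out ...]
wwwwwwwwwwwwwwwwwwwwwwwwwwwwwwwwwwwwwwww
264 wwwwwwwwwwwwwwwwwwwwwwwwwwwwwwwwwwwwwwwwwwwwwwwwwwwwwww
272 wwwwwwwwwwwwwwwwwwwwwwwwwwwwwwwwwwwwwwwwwwwwwwwwwwwwwww
280 wwwwwwwwwwwwwwwwwwwwwwwwwwwwwwwwwwwwwwwwwwwwwwwwwwwwwww
288 wwwwwwwwwwwwwwwwwwwwwwwwwwwwwwwwwwwwwwwwwwwwwwwwwwwwwww
296 wwwwwwggwwwwwwwwwwwwwwwwwwwwwwwwwwwwwwwwwwwwwwwwggwwwww
304 www#gggg#wwwwwwwwwwwwwwwwwwwwwwwwwwwwwwwwwwwwww#ggg##ww
312 w###ggg##wwwwwwwwwwwwwwwwwwwwwwwwwwwwwwwwwwwwww##ggg###
320 ###ggg###wwwwwwwwwwwwwwwwwwwwwwwwwwwwwwwwwwwwww###ggg##
328 ##ggg####wwwwwwwwwwwwwwwwwwwwwwwwwwwwwwwwwwwww####gggg#
336 #gggg####wwwwwwwwwwwwwwwwwwwwwwwwwwwwwwwwwwwww#####gggg
344 ###gg#####wwwwwwwwwwwwwwwwwwwwwwwwwwwwwwwwwwww#####gg##
```

```bash
python3 - <<'E'
from h import *
im=cv2.imread('pics/w16.png');T=np.load('pics/w16.npy');h=cv2.cvtColor(im,cv2.COLOR_BGR2HSV)
for x in(290,320,350): print(x,[(y,'#' if im[y,x].max()<60 else('g' if h[y,x,1]<50 else 'w')) [1] for y in range(104,146)], [int(v) for v in im[104:146,x].max(axis=1)])
for y in(126,130): 
  r=[x for x in range(230,410) if h[y,x,1]<50];print(y,r[0],r[-1],wp2w((r[0],y),14,T),wp2w((r[-1],y),14,T))
for y in(134,136,138):
  r=[x for x in range(250,390) if im[y,x].max()<60];print(y,r[0],r[-1],wp2w((r[0],y),14,T),wp2w((r[-1],y),14,T))
for y in range(108,136,4): print(y,wp2w((320,y),14,T)[:2].round(1))
E
```

```text
290 ['w', 'w', 'w', 'w', 'w', 'w', 'w', 'w', 'g', 'g', 'g', 'g', 'g', 'g', 'g', 'g', 'g', 'g', 'g', 'g', 'g', 'g', 'g', 'g', 'g', 'g', '#', '#', '#', '#', '#', '#', '#', '#', '#', '#', '#', 'w', 'w', 'w', 'w', 'w'] [231, 226, 216, 210, 206, 207, 194, 177, 159, 158, 154, 153, 153, 160, 155, 161, 164, 162, 164, 160, 160, 159, 153, 151, 126, 97, 50, 37, 39, 30, 34, 38, 37, 37, 40, 32, 42, 79, 105, 120, 126, 134]
320 ['w', 'w', 'w', 'w', 'w', 'w', 'w', 'g', 'g', 'g', 'g', 'g', 'g', 'g', 'g', 'g', 'g', 'g', 'g', 'g', 'g', 'g', 'g', 'g', 'g', 'g', '#', '#', '#', '#', '#', '#', '#', '#', '#', '#', '#', 'w', 'w', 'w', 'w', 'w'] [194, 192, 190, 193, 191, 193, 193, 204, 199, 199, 195, 192, 191, 194, 186, 169, 165, 158, 158, 161, 157, 155, 158, 146, 117, 87, 55, 35, 38, 35, 36, 39, 37, 39, 32, 38, 47, 83, 113, 118, 118, 128]
350 ['w', 'w', 'w', 'w', 'w', 'w', 'w', 'w', 'g', 'g', 'g', 'g', 'g', 'g', 'g', 'g', 'g', 'g', 'g', 'g', 'g', 'g', 'g', 'g', 'g', 'g', '#', '#', '#', '#', '#', '#', '#', '#', '#', '#', '#', 'w', 'w', 'w', 'w', 'w'] [216, 214, 213, 213, 207, 191, 186, 189, 192, 195, 190, 190, 190, 195, 190, 192, 192, 192, 190, 191, 187, 190, 184, 179, 153, 108, 59, 27, 33, 37, 36, 42, 39, 33, 37, 35, 58, 80, 99, 121, 122, 141]
126 249 393 [ 603.6979276  -193.57535264   14.        ] [ 696.6928929  -197.61692959   14.        ]
130 250 393 [ 604.17967322 -196.24379201   14.        ] [ 696.64178644 -200.24174291   14.        ]
134 270 374 [ 617.09834882 -199.81324908   14.        ] [ 684.066878   -202.69601803   14.        ]
136 270 375 [ 617.01676032 -201.1162199    14.        ] [ 684.69008722 -204.01498928   14.        ]
138 270 374 [ 616.93450305 -202.41990283   14.        ] [ 684.00464201 -205.31043291   14.        ]
108 [ 650.  -184.8]
112 [ 649.9 -187.4]
116 [ 649.8 -190. ]
120 [ 649.7 -192.6]
124 [ 649.5 -195.1]
128 [ 649.4 -197.7]
132 [ 649.3 -200.3]
```

```bash
python3 - <<'E'
from h import *
T=np.load('pics/w16.npy');print(wp2w((320,140.5),109.3,T), T[:3,3])
plan([647,-273.3,0],-2.6)
E
```

```text
[ 649.18451564 -199.61714686  109.3       ] [ 649.36384881 -190.14048768  254.61516545]
travel [-4.   1.7 78.8] spin 0.1 | tcp [ 645.5 -269.2   78.8] yaw -2.5
```

step_arm(
  motion=[
    {"travel": [-3.8,1.7,25],"spin": 0.1,"hand": 50},
    {"travel": [-3.8,1.7,50],"spin": 0.1,"hand": 50},
    {"travel": [-3.8,1.7,70],"spin": 0.1,"hand": 50},
    {"travel": [-3.8,1.7,80],"spin": 0.1,"hand": 50},
    {"travel": [-3.8,1.7,85],"spin": 0.1,"hand": 50},
    {"travel": [-3.8,1.7,85],"spin": 0.1,"hand": 50},
    {"travel": [-3.8,1.7,85],"spin": 0.1,"hand": 50},
    {"travel": [-3.8,1.7,85],"spin": 0.1,"hand": 50},
  ],
)

```text
time: 26.55
tcp_pos: [648.0, -274.5, -4.7]
orientation: [[0.047, 0.999, 0.003], [0.999, -0.047, -0.001], [-0.001, 0.003, -1.0]]
wrist_force: [0.5, -0.3, -0.7]
opening: 59.0
grasp_force: 66.5
```

```bash
python3 - <<'E'
from h import *
im,T=snap('w17');plan([647,-273.2,-25],-2.6);h=cv2.cvtColor(im,cv2.COLOR_BGR2HSV)
for y in range(40,300,8): print(y,''.join('#' if im[y,x].max()<60 else('g' if h[y,x,1]<50 else 'w') for x in range(180,460,4)))
E
```

```text
travel [ 1.3 -0.9 20.2] spin -0.1 | tcp [ 647.8 -274.5   -4.8] yaw -2.7
40 wwwwwwwwwwwwwwwwwwwwwwwwwwwwwwwwwwwwwwwwwwwwwwwwwwwwwwwwwwwwwwwwwwwwww
48 wwwwwwwwwwwwwwwwwwwwwwwwwwwwwwwwwwwwwwwwwwwwwwwwwwwwwwwwwwwwwwwwwwwwww
56 wwwwwwwwwwwwwwwwwwwwwwwwwwwwwwwwwwwwwwwwwwwwwwwwwwwwwwwwwwwwwwwwwwwwww
64 wwwwwwwwwwwwwwwwwwwwwwwwwwwwwwwwwwwwwwwwwwwwwwwwwwwwwwwwwwwwwwwwwwwwww
72 wwwwwwwwwwwwwwwwwwwwwwwwwwwwwwwwwwwwwwwwwwwwwwwwwwwwwwwwwwwwwwwwwwwwww
80 wwwwwwwwwwwwwwwwwwwwwwwwwwwwwwwwwwwwwwwwwwwwwwwwwwwwwwwwwwwwwwwwwwwwww
88 wwwwwwwwwwwwwwwwwwwwwwwwwwwwwwwwwwwwwwwwwwwwwwwwwwwwwwwwwwwwwwwwwwwwww
96 wwwwwwwwwwwwwwwwwwwwwwgggggggggggggggggggggggggggwwwwwwwwwwwwwwwwwwwww
104 wwwwwwwgggggggggggggggggggggggggggggggggggggggggggggggggggggggwwwwwwww
112 wwwwwwwgggggggggggggggggggggggggggggggggggggggggggggggggggggggwwwwwwww
120 wwwwwwwgggggggggggggggggggggggggggggggggggggggggggggggggggggggwwwwwwww
128 wwwwwwwgggggggg########################################gggggggwwwwwwww
136 wwwwwwwgggggggg########################################gggggggwwwwwwww
144 wwwwwwwgggggggg#wwwwwwwwwwwwwwwwwwwwwwwwwwwwwwwwwwwwwwwgg
[... 738 characters left out ...]
wwwwwwwwwwwggggwwwwwwwwww
232 wwwwwwwwwgggggwwwwwwwwwwwwwwwwwwwwwwwwwwwwwwwwwwwwwwwwwwggggwwwwwwwwww
240 wwwwwwwwwgggggwwwwwwwwwwwwwwwwwwwwwwwwwwwwwwwwwwwwwwwwwwggggwwwwwwwwww
248 wwwwwwwwwggggggwwwwwwwwwwwwwwwwwwwwwwwwwwwwwwwwwwwwwwwwwggggwwwwwwwwww
256 wwwwwwwwwwgggggwwwwwwwwwwwwwwwwwwwwwwwwwwwwwwwwwwwwwwwwwggggwwwwwwwwww
264 wwwwwwwwwwgggggwwwwwwwwwwwwwwwwwwwwwwwwwwwwwwwwwwwwwwwwwggggwwwwwwwwww
272 wwwwwwwwwwgggggwwwwwwwwwwwwwwwwwwwwwwwwwwwwwwwwwwwwwwwwwgggwwwwwwwwwww
280 wwwwwwwwwwgggggwwwwwwwwwwwwwwwwwwwwwwwwwwwwwwwwwwwwwwwwggggwwwwwwwwwww
288 wwwwwwwwwwwggggwwwwwwwwwwwwwwwwwwwwwwwwwwwwwwwwwwwwwwwwggggwwwwwwwwwww
296 wwwwwwwwwwwgggggwwwwwwwwwwwwwwwwwwwwwwwwwwwwwwwwwwwwwwwggggwwwwwwwwwww
```

step_arm(
  motion=[
    {"travel": [1,-1.1,6],"spin": 0,"hand": 50},
    {"travel": [1,-1.1,11],"spin": 0,"hand": 50},
    {"travel": [1,-1.1,15],"spin": 0,"hand": 50},
    {"travel": [1,-1.1,18],"spin": 0,"hand": 50},
    {"travel": [1,-1.1,19.5],"spin": 0,"hand": 50},
    {"travel": [1,-1.1,19.5],"spin": 0,"hand": 50},
    {"travel": [1,-1.1,19.5],"spin": 0,"hand": 50},
  ],
)

```text
time: 27.3
tcp_pos: [645.0, -272.6, -23.2]
orientation: [[0.047, 0.999, -0.002], [0.999, -0.047, 0.001], [0.001, -0.002, -1.0]]
wrist_force: [-7.4, 3.4, 13.2]
opening: 58.7
grasp_force: 68.1
```

step_arm(
  motion=[
    {"travel": [0,0,-0.5],"spin": 0,"hand": 65},
    {"travel": [0,0,-0.5],"spin": 0,"hand": 72},
    {"travel": [0,0,-0.5],"spin": 0,"hand": 80},
    {"travel": [0,0,-4],"spin": 0,"hand": 85},
    {"travel": [0,0,-25],"spin": 0,"hand": 85},
    {"travel": [0,0,-60],"spin": 0,"hand": 85},
    {"travel": [0,0,-95],"spin": 0,"hand": 85},
    {"travel": [0,0,-120],"spin": 0,"hand": 85},
  ],
)

```text
time: 28.1
tcp_pos: [646.8, -273.5, 96.8]
orientation: [[0.047, 0.999, 0.003], [0.999, -0.047, -0.001], [-0.001, 0.003, -1.0]]
wrist_force: [0.1, -0.2, 0.2]
opening: 85.0
grasp_force: 0.0
```

step_arm(
  motion=[
    {"travel": [0,0,0],"spin": 0,"hand": 85},
    {"travel": [0,0,0],"spin": 0,"hand": 85},
    {"travel": [0,0,0],"spin": 0,"hand": 85},
  ],
)

```text
time: 28.4
tcp_pos: [644.2, -272.2, 92.1]
orientation: [[0.047, 0.999, -0.003], [0.999, -0.047, 0.002], [0.001, -0.003, -1.0]]
wrist_force: [0.7, 0.9, -1.0]
opening: 84.5
grasp_force: 0.0
```

```bash
python3 - <<'E'
from h import *
im,T=snap('w18');h=cv2.cvtColor(im,cv2.COLOR_BGR2HSV);pockets('w18',amin=1500)
p=np.array([647,-273.2]);a=np.radians(87.4);Y=np.array([np.cos(a),np.sin(a)]);X=np.array([Y[1],-Y[0]])
for nm,hx,hy,z in(('pocket',35,75,14),('board top',30,70,30)):
    print(nm,[w2wp([*(p+sx*hx*X+sy*hy*Y),z],T).round().tolist() for sx,sy in((-1,-1),(1,-1),(1,1),(-1,1))])
for y in range(96,360,8): print(y,''.join('#' if im[y,x].max()<60 else('g' if h[y,x,1]<50 else 'w') for x in range(230,410,3)))
E
```

```text
plate px (64, 195, 88, 75) ctr [ 471.1 -268.3] size [62.3 78.9] ang 88.7 area 3955
plate px (255, 107, 137, 225) ctr [ 647. -273.] size [172.7  93.6] ang 87.4 area 15875
pocket [[279.0, 320.0], [367.0, 320.0], [375.0, 124.0], [271.0, 124.0]]
board top [[283.0, 325.0], [363.0, 325.0], [370.0, 132.0], [276.0, 132.0]]
96 wwwwwwwwwwwwwwwwwwwwwwwwwwwwwwwwwwwwwwwwwwwwwwwwwwwwwwwwwwww
104 wwwwwwwwwwwwwwwwwwwwwwwwwwwwwwwwwwwwwwwwwwwwwwwwwwwwwwwwwwww
112 wwwwwwwwwgggggggggggggggggggggggggggggggggggggggggggggwwwwww
120 wwwwwwwwwgggggggggggggggggggggggggggggggggggggggggggggwwwwww
128 wwwwwwwwwgggggg#################################ggggggwwwwww
136 wwwwwwwwwggggggwwwwwwwwwwwwwwwwwwwwwwwwwwwwwwww#ggggggwwwwww
144 wwwwwwwwwggggggwwwwwwwwwwwwwwwwwwwwwwwwwwwwwwww#ggggggwwwwww
152 wwwwwwwwwggggggwwwwwwwwwwwwwwwwwwwwwwwwwwwwwwww#ggggggwwwwww
160 wwwwwwwwwggggggwwwwwwwwwwwwwwwwwwwwwwwwwwwwwwww#ggggggwwwwww
168 wwwwwwwwwggggggwwwwwwwwwwwwwwwwwwwwwwwwwwwwwwww#ggggggwwwwww
176 wwwwwwwwwggggggwwwwwwwwwwwwwwwwwwwwwwwwwwwwwwww#ggggggwwwwww
184 wwwwwwwwwggggggwwwwwwwwwwwwwwwwwwwwwwwwwwwwwwww#ggggggwwwwww
192 
[... 660 characters left out ...]
wgggggwwwwwwwwwwwwwwwwwwwwwwwwwwwwww#gggggwwwwwwww
280 wwwwwwwwwwwggggggwwwwwwwwwwwwwwwwwwwwwwwwwwww##gggggwwwwwwww
288 wwwwwwwwwwwwgggggwwwwwwwwwwwwwwwwwwwwwwwwwwww##gggggwwwwwwww
296 wwwwwwwwwwwwgggggwwwwwwwwwwwwwwwwwwwwwwwwwwww#ggggggwwwwwwww
304 wwwwwwwwwwwwgggggwwwwwwwwwwwwwwwwwwwwwwwwwwww#gggggwwwwwwwww
312 wwwwwwwwwwwwgggggwwwwwwwwwwwwwwwwwwwwwwwwwwww#gggggwwwwwwwww
320 wwwwwwwwwwwwggggggwwwwwwwwwwwwwwwwwwwwwwwwwwwggggggwwwwwwwww
328 wwwwwwwwwwwwwggggggggggggggggggggggggggggggggggggggwwwwwwwww
336 wwwwwwwwwwwwwwwwwwwwwwwwwwwwwwwwwwwwwwwwwwwwwwwwwwwwwwwwwwww
344 wwwwwwwwwwwwwwwwwwwwwwwwwwwwwwwwwwwwwwwwwwwwwwwwwwwwwwwwwwww
352 wwwwwwwwwwwwwwwwwwwwwwwwwwwwwwwwwwwwwwwwwwwwwwwwwwwwwwwwwwww
```

The board is inside its pocket, with a grey rim visible on all four sides. I'm handing in.

step_arm(
  motion=[
    {"travel": [0,0,0],"spin": 0,"hand": 85},
    {"travel": [0,0,0],"spin": 0,"hand": 85},
    {"travel": [0,0,0],"spin": 0,"hand": 85},
    {"travel": [0,0,0],"spin": 0,"hand": 85},
  ],
)

```text
time: 28.85
tcp_pos: [645.5, -272.9, 93.8]
orientation: [[0.047, 0.999, -0.0], [0.999, -0.047, 0.0], [0.0, -0.0, -1.0]]
wrist_force: [-1.5, -0.5, -1.0]
opening: 85.4
grasp_force: 0.0
```

```bash
python3 -c "
from station import *
print(job_done())"
```

```text
the job is handed in; nothing more can be done
None
```

I placed all four blanks in their own jigs in the required order and handed the job in at about 29 s of the 109 s allowed; no verdict came back, but the wrist-camera checks showed each blank in its pocket.

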